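# Pry open the closet organizer and stock its wells with cedar

### The job

Pick up the flat pry tool, slip its blade through the slot under the front of the organizer's lid and lever the lid open until it leans back well past upright, keeping the gripper and arm off the lid throughout. Lay the tool back flat on the cork mat, then move the three cedar pieces from the blue dish into the organizer, one in each well, and leave the lid open. Leave the other things on the shelf where they are.

Things in the scene. Friction and masses are not known exactly. Their poses are not given: they have to be found in the camera images.
- organizer: Clear organizer fixed to the shelf, 100 mm deep (x) by 184 mm wide (y); walls 4 mm thick, tops 42 mm above the shelf. Origin: centre of underside; x points from its notched front (nearer the robot) to the hinge side. White floor 4 mm thick; two white dividers (4 mm thick, tops 22 mm up) make three wells in a row along y, each 92 mm (x) by 56-58 mm (y) inside.
- lid: Its clear lid, 112 x 186 mm, 5 mm thick, grey strips along front and hinge edges. Origin: on the hinge axis, middle of the organizer's far top edge (organizer x +50, z 42 mm), level with the lid's underside. Closed it reaches to x = -112 mm, overhanging the front by 12 mm. Opens about its +y axis, front rising, to 2.2 rad (= tilt of its z axis). Stiff hinge: stays where left, about 1.5 N to raise.
- lid_edge (a point): Middle of the lid's front edge, on its underside (lid frame x -112 mm).
- slot (a point): Centre of the slot in the organizer's front wall under the closed lid, on the wall's outer face, 37 mm above the shelf: the wall top is cut down to 32 mm over a 72 mm width, leaving a 10 mm high gap under the lid.
- well0 (a point): Centre of the inner floor of the well at the organizer's -y end.
- well1 (a point): Centre of the inner floor of the middle well.
- well2 (a point): Centre of the inner floor of the well at the organizer's +y end.
- blade: Flat pry tool, 215 mm long, 100 g. Origin on its underside where handle meets blade (near its centre of mass); x points to the blade tip, z up. Orange handle with a black end patch: x -105 to 0 mm, 16 mm wide, 16 mm high. Steel blade flush with the underside: 22 mm wide, 2.5 mm thick, reaching to x = +110 mm.
- blade_grip (a point): Good place to hold the tool: handle centre line, 25 mm behind the origin, 8 mm above the underside.
- blade_tip (a point): Middle of the blade's front end, at half its thickness (tool frame x 110 mm, z 1.25 mm).
- mat: Cork mat fixed to the shelf, 250 mm (x) by 100 mm (y), 4 mm thick; origin at the centre of its underside. The pry tool lies on it along x.
- dish: Blue ceramic dish, round, 150 mm across at the rim, 13 mm high, inner floor 5 mm above the shelf; origin at the centre of its underside. It holds the three cedar pieces.
- cedar0: Brown cedar-wood drum, 26 mm in diameter, 34 mm high, 15 g, standing upright in the dish about 66 mm from the next one; origin at the centre of its underside, z along its axis. The three are alike.
- cedar1: Brown cedar-wood drum, 26 mm in diameter, 34 mm high, 15 g, standing upright in the dish about 66 mm from the next one; origin at the centre of its underside, z along its axis. The three are alike.
- cedar2: Brown cedar-wood drum, 26 mm in diameter, 34 mm high, 15 g, standing upright in the dish about 66 mm from the next one; origin at the centre of its underside, z along its axis. The three are alike.
- headlamp: Bystander, loose: grey headlamp, 60 mm wide, 40 mm high, with a rigid black two-arm headband behind it (150 mm long in all); origin at its underside.
- quickdraw: Bystander, loose: silver quickdraw pair: two linked aluminium carabiners lying flat, about 100 x 115 mm, 10 mm high; origin at its underside.
- padlock: Bystander, loose: brass padlock lying flat, 70 x 44 mm, 20 mm high; origin at its underside.
- wax_tin: Bystander, loose: round green wax tin, 68 mm across, 45 mm high; origin at its underside.
- shoe_brush: Bystander, loose: shoe brush with dark wooden back and black bristles, 60 x 150 mm, 42 mm high; origin at its underside.
- glasses_case: Bystander, loose: blue glasses case, 65 x 160 mm, 45 mm high; origin at its underside.
- switch (a joint): Bystander: small white toggle switch for the LED strip, 30 mm lever on a small block, on the left part of the shelf near the green tin; joint value 0 as found, up to 0.8 rad when flipped.

How it is judged:
By the outcome, as a careful person would: the job done as asked, in the order asked, and still so for the second after the job is handed in, with the robot touching nothing.
It also fails if it takes over 72 s, if anything falls off the work surface, if the arm or the gripper's body presses on something with over 40 N, if the wrist force passes 120 N, or if a joint passes its speed limit or range.

### The arm

A 6-joint arm with a two-finger parallel gripper is mounted at the origin on the work surface. World frame = base frame: x ahead of the robot, y to its left, z up, the work surface at z = 0. Lengths are in m, angles in rad, forces in N, time in s.
With the tool pointing down it reaches from about 0.375 to 0.925 m from the base axis. Payload 5.7 kg.
Tool frame: the origin (TCP) lies between the finger pads, 19 mm behind the fingertips; this is the grasp point; z points along the fingers, y is the line along which they close (so a half turn about z gives the same grasp; the last joint's range is limited). The gripper opens to 88 mm and grips with 3 to 60 N. Pads are 20 mm wide; open, the fingers measure 115 mm over their backs; the gripper's body (75 mm by 178 mm) begins 61 mm behind the grasp point.
Start: joints at [1.233, 0.359, 1.51, -0, 1.272, -0.115], TCP at [0.133, 0.585, 0.241] pointing down, gripper open.
Joint ranges: [-2.97, 2.97], [-1.01, 2.36], [0.21, 2.38], [-0.96, 4.11], [0.2, 2.71], [-2.98, 2.98]. Speed limits (rad/s): [2.39, 2.39, 3.14, 3.14, 3.14, 3.14].

### API

Orientations are given as a unit quaternion [w, x, y, z].
In Python, from workcell import manip, cams, finish_job gives the robot as it stands. The module is installed in compiled form; this text tells all that it offers.
- The arm moves only by the tool servo_tool, never from a script. Its argument "commands" is a list of rows, each an object with "offset": the shift along the tool's x, y, z in cm, a list of three; "delta_rot": the turn, a rotation vector about the tool's x, y, z in rad, a list of three; "fingers": the finger opening in cm, from 0 to 8.78. A call has 1 to 5 rows; each row shifts and turns the commanded pose from where the row before left it, along the tool's axes as they then stand; what a row does not reach is not made up. A row lasts 1/10 s, in which the tool goes at most 50 mm and 8.59 degrees, less where a joint would pass 70% of its speed; a pose out of reach is approached as far as the arm can. A call is refused whole if a number of a shift passes 5 or a number of a turn 0.15, either way. A call with a gripper value outside its range is refused whole. The fingers move at their own pace and stop on an object; "newtons" is the grip in N (left out, the last holds). Time passes only in rows, so rows that do not move let the fingers close. It gives the time, the measured TCP pose, the force, the opening and the grip force at its end, in the units of the state.
- manip.get_obs(): the state, without advancing time (a new reading comes with each control period).
- cams.capture(name): name is "scene" or "top" or "wrist"; returns a dict with "frame" (480x640x3 uint8, blue, green, red), "vfov" (degrees; the focal length in pixels is half the picture's height over the tangent of half this angle, whatever the lens; pixels are square), "cx", "cy" (the principal point, pixels), "R" (3x3) and "t" (3): a world point X has camera coordinates R X + t. Camera axes: x right, y down, z forward; pixel columns grow to the right and rows downward; lengths in m; the calibration is good to about 2 mm. The wrist camera is an equidistant fisheye: a pixel r from the principal point sees the ray r / f radians off the axis. A picture is of the moment at which its call begins. There is no depth.
- finish_job(): hands the job in; it is judged then, once.
The state is a dict: "t": time; "joints": joint angles; "joint_vel": joint speeds; "tau": joint torques, N m; "tool_pos": TCP position; "ee_rot": TCP orientation; "ft_force": force on the tool from outside, world axes, zero at the start; "ft_torque": the same for the moment, N m; "gripper_width": finger opening in m; "grip_force": force on a finger pad.
Only numpy, scipy, OpenCV 4.12 (cv2) and the standard library are available. Lean on these libraries where they do the work, as an engineer would, in place of code of your own. Each camera call takes 0.05 s, during which the arm holds its last target. There are 200 camera calls.

## Working session

There is one attempt and no reset: what is moved stays moved. The work goes in short steps, Python scripts to look and compute and a tool call to move; the robot and the scene stay as the last step left them, time stands still between calls to the robot, and variables do not carry over. Pictures are saved under pics/ and viewed, at most 10 in all, crops included, and the job is handed in when it is done.

Besides the shell and the picture viewer there is one more tool, called in YAML: its name, and indented under it one key for each argument. servo_tool: Moves the arm, as the interface text tells. Its arguments: {"type":"object","properties":{"commands":{"type":"array"},"newtons":{"type":"number"}},"required":["commands"]}

```bash
mkdir -p pics
python3 - <<'E'
from workcell import manip,cams
import cv2,pickle
o=manip.get_obs();print({k:o[k] for k in('t','tool_pos','ee_rot','gripper_width')})
d={}
for n in('scene','top','wrist'):
    c=cams.capture(n);d[n]=c;cv2.imwrite(f'pics/{n}0.png',c['frame']);print(n,c['vfov'],c['cx'],c['cy'],c['R'].round(4).tolist(),c['t'].round(4).tolist())
pickle.dump(d,open('c0.pkl','wb'))
E
```

```text
{'t': 0.0, 'tool_pos': array([0.1323818 , 0.58454516, 0.24051665]), 'ee_rot': array([-1.94483291e-04,  1.11178945e-01,  9.93799983e-01, -8.92938099e-04]), 'gripper_width': 0.08778826922980058}
scene 57.409384522452896 322.93633428637196 239.17065612151504 [[-0.0951, 0.9955, -0.004], [0.5808, 0.0522, -0.8124], [-0.8085, -0.0796, -0.5831]] [0.0758, -0.2793, 1.5728]
top 46.20923343812325 328.9050986042342 243.01012982808854 [[-0.0174, -0.9998, 0.0014], [-0.9758, 0.0167, -0.218], [0.2179, -0.0051, -0.976]] [0.0135, 0.544, 1.2714]
wrist 65.70646984690485 316.6529659582642 242.76315275511175 [[0.2209, 0.9753, -0.0017], [0.9444, -0.2135, 0.2499], [0.2434, -0.0568, -0.9683]] [-0.5997, -0.0286, 0.3897]
```

View pics/scene0.png

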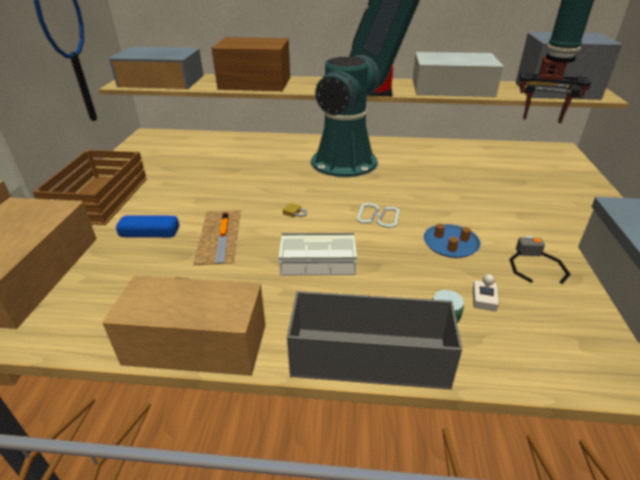

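View pics/top0.png

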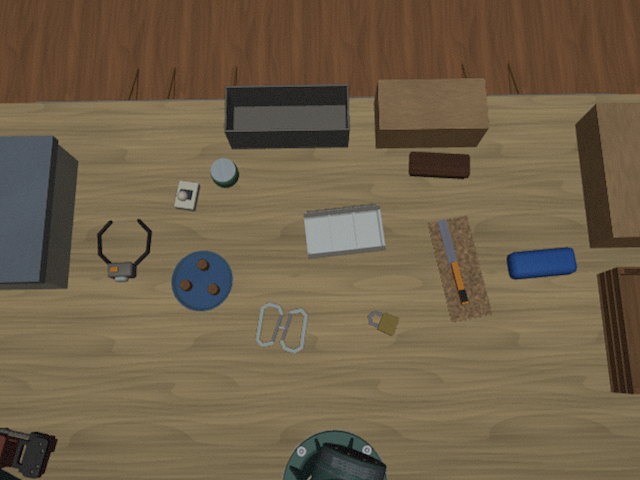

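Run:
```python
import cv2,pickle,numpy as np
d=pickle.load(open('c0.pkl','rb'))
f=d['top']['frame'];cv2.imwrite('pics/topc.png',cv2.resize(f[190:330,300:500],None,fx=4,fy=4,interpolation=cv2.INTER_CUBIC))
f=d['scene']['frame'];cv2.imwrite('pics/scc.png',cv2.resize(f[200:290,190:370],None,fx=4.4,fy=4.4,interpolation=cv2.INTER_CUBIC))
a=cv2.resize(d['top']['frame'][240:320,160:240],None,fx=5,fy=5,interpolation=cv2.INTER_CUBIC)
b=cv2.resize(d['scene']['frame'][200:280,415:495],None,fx=5,fy=5,interpolation=cv2.INTER_CUBIC)
cv2.imwrite('pics/dish.png',np.hstack([a,b]))
```

```text
(no output)
```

View pics/topc.png

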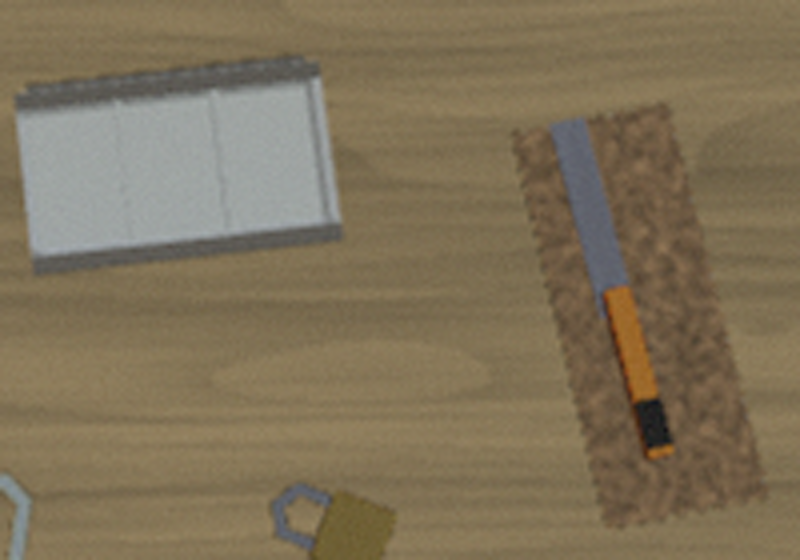

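View pics/scc.png

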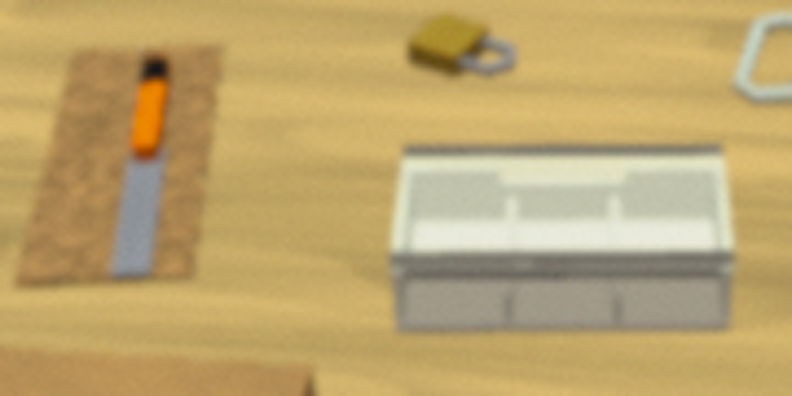

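View pics/dish.png

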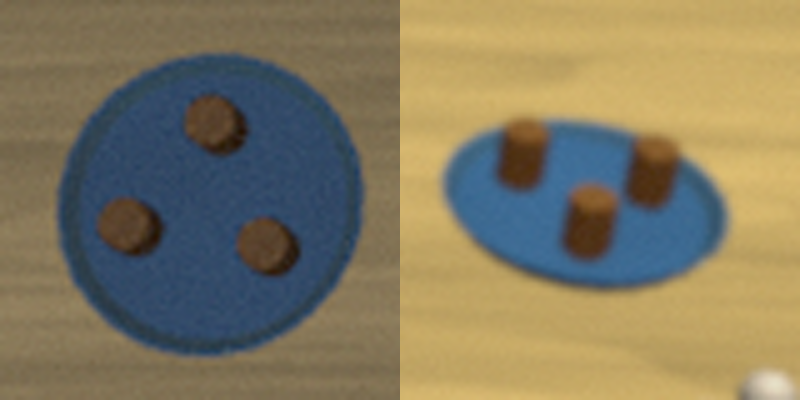

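```bash
cat > h.py <<'E'
import cv2,pickle,numpy as np
from scipy.optimize import least_squares
from scipy.spatial.transform import Rotation as Ro
def proj(c,X):
    P=np.asarray(X)@c['R'].T+c['t'];f=240/np.tan(np.radians(c['vfov']/2))
    return np.c_[c['cx']+f*P[:,0]/P[:,2],c['cy']+f*P[:,1]/P[:,2]]
def fit(obs,x0):
    # obs: list of (cam, model pts mm, px); pose x,y,z,yaw
    def r(p):
        M=Ro.from_euler('z',p[3]).as_matrix()
        return np.concatenate([(proj(c,np.array(m)/1e3@M.T+p[:3])-px).ravel() for c,m,px in obs])
    s=least_squares(r,x0,loss='soft_l1',x_scale=[.1,.1,.1,.3]);return s.x,r(s.x).reshape(-1,2)
E
python3 - <<'E'
from h import *
d=pickle.load(open('c0.pkl','rb'));T,S=d['top'],d['scene']
tc=lambda a:(np.array(a)+.5)/4-.5+[300,190]
sc=lambda a:(np.array(a)+.5)/4.4-.5+[190,200]
dt=lambda a:(np.array(a)+.5)/5-.5+[160,240]
ds=lambda a:(np.array(a)-[400,0]+.5)/5-.5+[415,200]
p,r=fit([(T,[(-62,93,42),(-62,-93,42)],tc([(34,273),(342,240)])),
 (S,[(-62,93,47),(-62,-93,47),(50,92,0),(50,-92,0)],sc([(722,149),(405,149),(728,329),(400,329)]))],[.6,0,0,0])
print('org',p.round(4),r.round(1).tolist())
p,r=fit([(T,[(110,11,2.5),(110,-11,2.5),(0,8,16),(0,-8,16),(-105,8,16),(-105,-8,16)],tc([(552,126),(584,118),(605,291),(629,285),(642,450),(670,444)])),
 (S,[(110,11,2.5),(110,-11,2.5),(0,8,16),(0,-8,16),(-105,8,16),(-105,-8,16)],sc([(150,275),(112,275),(160,154),(134,152),(168,58),(145,58)]))],[.6,-.3,0,0])
print('tool',p.round(4),r.round(1).tolist())
p,r=fit([(T,[(125,50,4),(125,-50,4),(-125,50,4),(-125,-50,4)],tc([(513,130),(668,104),(606,528),(766,496)]))
,(S,[(125,50,4),(125,-50,4),(-125,-50,4),(-125,50,4)],sc([(192,280),(18,282),(70,48),(222,46)]))],[.6,-.3,0,0])
print('mat',p.round(4),r.round(1).tolist())
for n,a,b in(('A',(211,122),(593,199)),('B',(126,224),(656,150)),('C',(265,243),(526,131))):
    p,r=fit([(T,[(0,0,0)],[dt(a)]),(S,[(0,0,0)],[ds(b)])],[.5,.2,0,0]);print(n,p[:3].round(4),r.round(1).tolist())
E
```

```text
org [ 0.5828 -0.0331 -0.0008  0.0926] [[0.2, 0.1], [0.4, 0.0], [0.5, -0.7], [0.2, -0.6], [0.5, 0.7], [-0.7, 0.8]]
tool [ 5.039e-01 -2.987e-01 -4.000e-04  1.873e-01] [[-0.4, -0.6], [0.1, -0.4], [-0.3, -0.7], [0.0, -0.5], [1.4, 1.9], [0.8, 2.0], [0.2, 0.7], [-0.1, 1.2], [-0.2, -1.2], [-0.3, -0.4], [1.2, -0.1], [0.8, 0.2]]
mat [ 0.4909 -0.3146 -0.0022  0.1724] [[-0.0, 0.3], [0.2, -0.5], [0.3, -0.1], [0.7, 0.0], [0.3, -1.0], [-0.5, 0.6], [1.4, 0.8], [0.9, -0.2]]
A [0.5033 0.3078 0.0352] [[0.4, 0.0], [0.4, -0.0]]
B [0.4549 0.347  0.0349] [[0.2, 0.0], [0.2, -0.0]]
C [0.4445 0.2806 0.036 ] [[0.2, 0.0], [0.2, -0.0]]
```

```bash
cat >> h.py <<'E'
def rows(p,q,wps,step=.05,rstep=.15):
    """wps: (pos, yaw of tool y axis, pitch tip-up, [step]); prints tool rows (cm, rad)"""
    R=Ro.from_quat(np.r_[q[1:],q[0]]);p=np.array(p,float)
    for w in wps:
        st=w[3] if len(w)>3 else step
        a=w[1];Y=np.array([np.cos(a),np.sin(a),0]);M=np.c_[[-Y[1],Y[0],0],Y,[0,0,-1]]
        Rt=Ro.from_matrix(M)*Ro.from_rotvec([0,w[2],0])
        rv=(R.inv()*Rt).as_rotvec();d=np.array(w[0])-p
        n=max(1,int(np.ceil(max(np.linalg.norm(d)/st,np.linalg.norm(rv)/rstep)-1e-6)))
        for i in range(n):
            off=R.inv().apply(d/n)*100;print(' ',off.round(2).tolist(),(rv/n).round(3).tolist());R=R*Ro.from_rotvec(rv/n)
        print('-- n',n);p=np.array(w[0],float)
E
python3 - <<'E'
from h import *
from workcell import manip
d=pickle.load(open('c0.pkl','rb'));T,S=d['top'],d['scene']
tc=lambda a:(np.array(a)+.5)/4-.5+[300,190]
sc=lambda a:(np.array(a)+.5)/4.4-.5+[190,200]
m=[(110,11,2.5),(110,-11,2.5),(0,8,16),(0,-8,16),(-105,8,16),(-105,-8,16)]
p,r=fit([(T,m,tc([(552,126),(584,118),(605,291),(629,285),(648,460),(673,453)])),
 (S,m,sc([(150,275),(112,275),(160,154),(134,152),(168,58),(145,58)]))],[.6,-.3,0,0])
print('tool',p.round(4),r.round(1).tolist())
for n,uv in(('padlock',(385,322)),('quick',(282,328))):
    print(n,least_squares(lambda x:proj(T,[[x[0],x[1],.01]])[0]-uv,[.4,0]).x.round(3))
g=p[:3]+Ro.from_euler('z',p[3]).apply([-.015,0,0]);print('grip',g)
o=manip.get_obs();a=np.pi/2+p[3]
rows(o['tool_pos'],o['ee_rot'],[((.40,.28,.2),a,0,.048),((g[0],g[1],.12),a,0,.048),((g[0],g[1],.03),a,0,.045)])
E
```

```text
tool [ 0.5028 -0.2994 -0.0009  0.1913] [[-0.3, -0.1], [0.2, 0.1], [-0.1, -0.2], [0.3, -0.0], [0.3, -0.2], [0.5, 0.2], [0.3, 0.5], [0.0, 1.1], [-0.3, -1.2], [-0.4, -0.4], [1.0, -0.1], [0.6, 0.2]]
padlock [ 0.36  -0.127]
quick [0.35  0.119]
grip [ 0.48807198 -0.30224327 -0.00094211]
  [-3.65, -2.64, 0.46] [-0.0, -0.0, -0.046]
  [-3.52, -2.81, 0.46] [-0.0, -0.0, -0.046]
  [-3.39, -2.97, 0.45] [-0.0, -0.0, -0.046]
  [-3.25, -3.12, 0.45] [-0.0, -0.0, -0.046]
  [-3.1, -3.27, 0.45] [-0.0, -0.0, -0.046]
  [-2.95, -3.41, 0.45] [-0.0, -0.0, -0.046]
  [-2.79, -3.54, 0.45] [-0.0, -0.0, -0.046]
  [-2.62, -3.66, 0.45] [-0.0, -0.0, -0.046]
  [-2.45, -3.78, 0.45] [-0.0, -0.0, -0.046]
-- n 9
  [0.19, -4.53, 0.62] [-0.0, 0.0, 0.0]
  [0.19, -4.53, 0.62] [-0.0, 0.0, 0.0]
  [0.19, -4.53, 0.62] [-0.0, 0.0, 0.0]
  [0.19, -4.53, 0.62] [-0.0, 0.0, 0.0]
  [0.19, -4.53, 0.62] [-0.0, 0.0, 0.0]
  [0.19, -4.53, 0.62] [-0.0, 0.0, 0.0]
  [0.19, -4.53, 0.62] [-0.0, 0.0, 0.0]
  [0.19, -4.53, 0.62] [-0.0, 0.0, 0.0]
  [0.19, -4.53, 0.62] [-0.0, 0.0, 0.0]
  [0.19, -4.53, 0.62] [-0.0, 0.0, 0.0]
  [0.19, -4.53, 0.62] [-0.0, 0.0, 0.0]
  [0.19, -4.53, 0.62] [-0.0, 0.0, 0.0]
  [0.19, -4.53, 0.62] [-0.0, 0.0, 0.0]
-- n 13
  [-0.0, 0.0, 4.5] [-0.0, -0.0, 0.0]
  [-0.0, 0.0, 4.5] [-0.0, -0.0, 0.0]
-- n 2
```

servo_tool:
  commands:
    - {"offset":[-3.65,-2.64,0.46],"delta_rot":[0,0,-0.046],"fingers":8.0}
    - {"offset":[-3.52,-2.81,0.46],"delta_rot":[0,0,-0.046],"fingers":8.0}
    - {"offset":[-3.39,-2.97,0.45],"delta_rot":[0,0,-0.046],"fingers":8.0}
    - {"offset":[-3.25,-3.12,0.45],"delta_rot":[0,0,-0.046],"fingers":8.0}
    - {"offset":[-3.1,-3.27,0.45],"delta_rot":[0,0,-0.046],"fingers":8.0}

```text
t: 0.65
tool_pos: [0.2819, 0.4144, 0.2183]
ee_rot: [-0.0, -0.005, 1.0, -0.0]
ft_force: [-0.0, 0.4, 0.5]
gripper_width: 0.0802
grip_force: 0.0
```

servo_tool:
  commands:
    - {"offset":[-2.95,-3.41,0.45],"delta_rot":[0,0,-0.046],"fingers":6.0}
    - {"offset":[-2.79,-3.54,0.45],"delta_rot":[0,0,-0.046],"fingers":6.0}
    - {"offset":[-2.62,-3.66,0.45],"delta_rot":[0,0,-0.046],"fingers":6.0}
    - {"offset":[-2.45,-3.78,0.45],"delta_rot":[0,0,-0.046],"fingers":6.0}
    - {"offset":[0.19,-4.53,0.62],"delta_rot":[0,0,0],"fingers":6.0}

```text
t: 1.15
tool_pos: [0.4109, 0.235, 0.1948]
ee_rot: [0.002, -0.096, 0.995, 0.0]
ft_force: [0.5, -0.6, -0.1]
gripper_width: 0.0599
grip_force: 0.0
```

servo_tool:
  commands:
    - {"offset":[0.19,-4.53,0.62],"delta_rot":[0,0,0],"fingers":6.0}
    - {"offset":[0.19,-4.53,0.62],"delta_rot":[0,0,0],"fingers":6.0}
    - {"offset":[0.19,-4.53,0.62],"delta_rot":[0,0,0],"fingers":6.0}
    - {"offset":[0.19,-4.53,0.62],"delta_rot":[0,0,0],"fingers":6.0}
    - {"offset":[0.19,-4.53,0.62],"delta_rot":[0,0,0],"fingers":6.0}

```text
t: 1.65
tool_pos: [0.4405, 0.0096, 0.1633]
ee_rot: [0.0, -0.095, 0.995, -0.0]
ft_force: [0.9, 1.4, 0.4]
gripper_width: 0.0601
grip_force: 0.0
```

servo_tool:
  commands:
    - {"offset":[0.19,-4.53,0.62],"delta_rot":[0,0,0],"fingers":6.0}
    - {"offset":[0.19,-4.53,0.62],"delta_rot":[0,0,0],"fingers":6.0}
    - {"offset":[0.19,-4.53,0.62],"delta_rot":[0,0,0],"fingers":6.0}
    - {"offset":[0.19,-4.53,0.62],"delta_rot":[0,0,0],"fingers":6.0}
    - {"offset":[0.19,-4.53,0.62],"delta_rot":[0,0,0],"fingers":6.0}

```text
t: 2.15
tool_pos: [0.4741, -0.2147, 0.1321]
ee_rot: [-0.0, -0.095, 0.995, 0.0]
ft_force: [0.4, 0.8, -0.1]
gripper_width: 0.0599
grip_force: 0.0
```

servo_tool:
  commands:
    - {"offset":[0.19,-4.53,0.62],"delta_rot":[0,0,0],"fingers":6.0}
    - {"offset":[0.19,-4.53,0.62],"delta_rot":[0,0,0],"fingers":6.0}
    - {"offset":[0,0,0],"delta_rot":[0,0,0],"fingers":6.0}
    - {"offset":[0,0,0],"delta_rot":[0,0,0],"fingers":6.0}

```text
t: 2.55
tool_pos: [0.4873, -0.303, 0.1195]
ee_rot: [-0.0, -0.094, 0.996, 0.001]
ft_force: [0.1, -0.2, 0.0]
gripper_width: 0.0603
grip_force: 0.0
```

Run:
```python
from h import *
from workcell import manip,cams
o=manip.get_obs();print(o['t'],o['tool_pos'],o['ee_rot'],o['joints'].round(2),o['gripper_width'])
c=cams.capture('wrist');cv2.imwrite('pics/w1.png',c['frame']);pickle.dump(c,open('w1.pkl','wb'))
rows(o['tool_pos'],o['ee_rot'],[((.488,-.302,.03),np.pi/2+.191,0)])
```

```text
2.55 [ 0.48732094 -0.30296873  0.11947827] [-4.10608615e-04 -9.44001325e-02  9.95534121e-01  5.09940243e-04] [-0.68  0.46  1.7   0.    0.99 -2.44] 0.06027004589480742
  [-0.05, 0.04, 4.47] [0.001, -0.0, -0.001]
  [-0.04, 0.04, 4.47] [0.001, -0.0, -0.001]
-- n 2
```

View pics/w1.png

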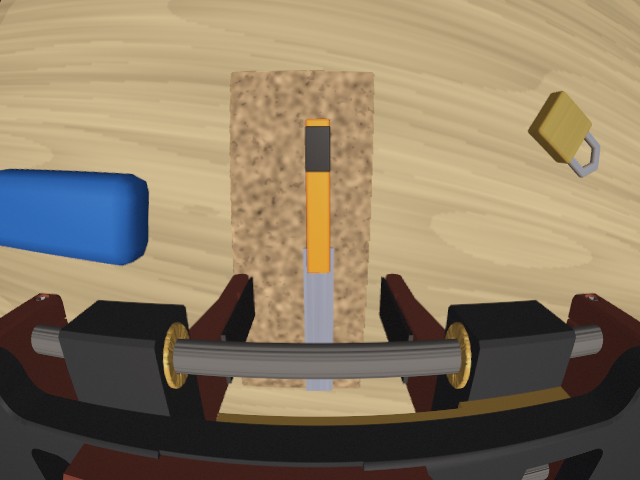

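```bash
cat >> h.py <<'E'
def wray(c,uv,z):
    f=240/np.tan(np.radians(c['vfov']/2));d=np.array(uv)-[c['cx'],c['cy']];r=np.hypot(*d);th=r/f
    v=c['R'].T@np.r_[d/r*np.sin(th),np.cos(th)];C=-c['R'].T@c['t'];return C+v*(z-C[2])/v[2]
E
python3 - <<'E'
from h import *
c=pickle.load(open('w1.pkl','rb'))
a=wray(c,(318,272),.020);b=wray(c,(318.5,391),.0065);e=wray(c,(317.5,122),.02);print(a,b,e,np.hypot(*(a-b)[:2]),np.hypot(*(a-e)[:2]),np.arctan2(*(a-e)[[1,0]]))
E
```

```text
[ 0.50071894 -0.29804757  0.02      ] [ 0.61030467 -0.27641432  0.0065    ] [ 0.40165306 -0.31740122  0.02      ] 0.11170062453509091 0.10093865661960025 0.19293139977240817
```

servo_tool:
  commands:
    - {"offset":[0,0,4.5],"delta_rot":[0,0,0],"fingers":4.0}
    - {"offset":[0,0,3.5],"delta_rot":[0,0,0],"fingers":4.0}
    - {"offset":[0,0,1.4],"delta_rot":[0,0,0],"fingers":4.0}
    - {"offset":[0,0,0],"delta_rot":[0,0,0],"fingers":4.0}

```text
t: 3.0
tool_pos: [0.4869, -0.3004, 0.025]
ee_rot: [-0.001, -0.096, 0.995, 0.001]
ft_force: [-0.5, -0.3, 0.3]
gripper_width: 0.04
grip_force: 0.0
```

servo_tool:
  commands:
    - {"offset":[0,0,0],"delta_rot":[0,0,0],"fingers":1.0}
    - {"offset":[0,0,0],"delta_rot":[0,0,0],"fingers":1.0}
    - {"offset":[0,0,0],"delta_rot":[0,0,0],"fingers":1.0}
    - {"offset":[0,0,0],"delta_rot":[0,0,0],"fingers":1.0}
    - {"offset":[0,0,0],"delta_rot":[0,0,0],"fingers":1.0}
  newtons: 55

```text
t: 3.5
tool_pos: [0.4882, -0.3026, 0.027]
ee_rot: [0.0, -0.095, 0.995, -0.0]
ft_force: [-0.6, 2.1, 5.6]
gripper_width: 0.0155
grip_force: 55.0
```

servo_tool:
  commands:
    - {"offset":[0,0,0],"delta_rot":[0,0,0],"fingers":0.5}
    - {"offset":[0,0,-2],"delta_rot":[0,0,0],"fingers":0.5}
    - {"offset":[0,0,-4.0],"delta_rot":[0,0,0],"fingers":0.5}
    - {"offset":[0,0,-4],"delta_rot":[0,0,0],"fingers":0.5}
    - {"offset":[0,0,0],"delta_rot":[0,0,0],"fingers":0.5}

```text
t: 4.0
tool_pos: [0.4908, -0.3049, 0.1313]
ee_rot: [0.003, -0.095, 0.995, -0.003]
ft_force: [0.5, -0.3, -0.8]
gripper_width: 0.0156
grip_force: 55.0
```

Run:
```python
from h import *
from workcell import manip,cams
o=manip.get_obs();print(o['t'],o['tool_pos'],o['ee_rot'],o['joints'].round(2),o['gripper_width'],o['ft_torque'])
# organizer frame target
O=np.array([.5828,-.0331]);y=.0926;u=np.array([np.cos(y),np.sin(y)])
tip=-.085; g=O+u*(tip-.125);print('grip pre',g)
rows(o['tool_pos'],o['ee_rot'],[((.45,-.18,.14),np.pi/2+y,0,.045),((g[0],g[1],.12),np.pi/2+y,0,.045)])
```

```text
4.0 [ 0.4907604  -0.30486317  0.13132483] [ 0.00343949 -0.09544984  0.99542226 -0.00346742] [-0.68  0.44  1.69 -0.    1.   -2.44] 0.01564069753276818 [-0.04931164  0.00074884  0.03017116]
grip pre [ 0.37369971 -0.05251822]
  [0.54, 4.34, -0.33] [-0.002, 0.002, 0.033]
  [0.68, 4.32, -0.31] [-0.002, 0.002, 0.033]
  [0.83, 4.3, -0.3] [-0.002, 0.002, 0.033]
-- n 3
  [1.6, 3.35, 0.5] [0.0, -0.0, 0.0]
  [1.6, 3.35, 0.5] [0.0, -0.0, 0.0]
  [1.6, 3.35, 0.5] [0.0, -0.0, 0.0]
  [1.6, 3.35, 0.5] [0.0, -0.0, 0.0]
-- n 4
```

servo_tool:
  commands:
    - {"offset":[0.54,4.34,-0.33],"delta_rot":[0,0,0.033],"fingers":0.5}
    - {"offset":[0.68,4.32,-0.31],"delta_rot":[0,0,0.033],"fingers":0.5}
    - {"offset":[0.83,4.3,-0.3],"delta_rot":[0,0,0.033],"fingers":0.5}
    - {"offset":[1.35,3.35,0.5],"delta_rot":[0,0,0],"fingers":0.5}
    - {"offset":[1.35,3.35,0.5],"delta_rot":[0,0,0],"fingers":0.5}

```text
t: 4.5
tool_pos: [0.4129, -0.1119, 0.125]
ee_rot: [-0.0, -0.046, 0.999, 0.0]
ft_force: [0.1, 0.3, 0.1]
gripper_width: 0.016
grip_force: 55.0
```

servo_tool:
  commands:
    - {"offset":[1.35,3.35,0.5],"delta_rot":[0,0,0],"fingers":0.5}
    - {"offset":[1.35,3.35,0.5],"delta_rot":[0,0,0],"fingers":0.5}
    - {"offset":[0,0,0],"delta_rot":[0,0,0],"fingers":0.5}
    - {"offset":[0,0,0],"delta_rot":[0,0,0],"fingers":0.5}

```text
t: 4.9
tool_pos: [0.3805, -0.0487, 0.1151]
ee_rot: [-0.0, -0.047, 0.999, -0.0]
ft_force: [0.3, -1.4, -1.2]
gripper_width: 0.0155
grip_force: 55.0
```

Run:
```python
from h import *
from workcell import manip,cams
o=manip.get_obs();print(o['t'],o['tool_pos'],o['ee_rot'],o['joints'].round(2),o['gripper_width'],o['ft_torque'])
d={n:cams.capture(n) for n in('scene','top','wrist')};pickle.dump(d,open('c1.pkl','wb'))
rs=lambda f,k:cv2.resize(f,None,fx=k,fy=k,interpolation=cv2.INTER_CUBIC)
A=rs(d['top']['frame'][200:300,300:400],4);B=rs(d['scene']['frame'][180:280,260:360],4)
W=d['wrist']['frame'][150:350,170:470]
cv2.imwrite('pics/m1.png',np.hstack([A,B]))
cv2.imwrite('pics/w2.png',rs(d['wrist']['frame'],1.25))
```

```text
4.9 [ 0.38046845 -0.04871489  0.11514096] [-3.05217818e-04 -4.69340870e-02  9.98897941e-01 -5.17875101e-05] [-0.31  0.24  2.1  -0.    0.8  -1.97] 0.015480729051282357 [ 0.02290793 -0.01166803  0.01080133]
```

View pics/m1.png

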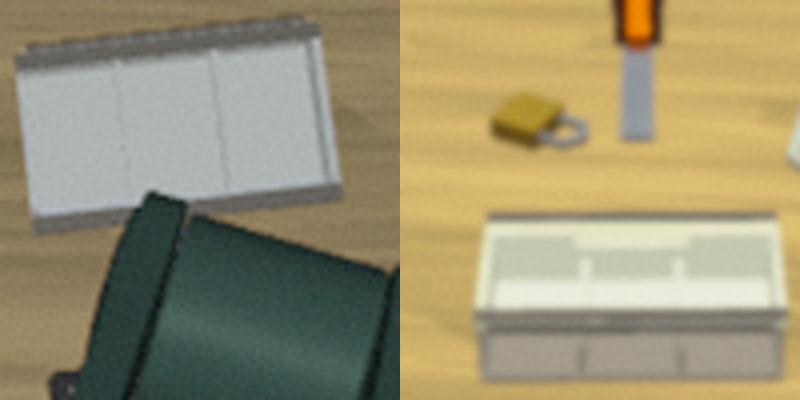

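Run:
```python
from h import *
d=pickle.load(open('c1.pkl','rb'));S=d['scene']
sc=lambda a:(np.array(a)-[400,0]+.5)/4-.5+[260,180]
inv=lambda uv,z:least_squares(lambda x:proj(S,[[x[0],x[1],z]])[0]-uv,[.5,0]).x
O=np.array([.5828,-.0331]);y=.0926;u=np.array([np.cos(y),np.sin(y)]);v=np.array([-u[1],u[0]])
tip=inv(sc((638,138)),.096);h=inv(sc((638,47)),.108)
print('tip',tip,'org frame',(tip-O)@u,(tip-O)@v,'handle',h, np.hypot(*(tip-h)))
for px in((491,217),(776,217)): 
    q=inv(sc(px),.047);print('lid corner',(q-O)@u,(q-O)@v)
g=np.array([.3805,-.0487]);print('grip org',(g-O)@u,(g-O)@v)
```

```text
tip [ 0.50947617 -0.03673316] org frame -0.07334564221513229 0.0031624920338885728 handle [ 0.41493106 -0.04633464] 0.09503139256019609
lid corner -0.05658993809252223 -0.09130565139717506
lid corner -0.0560382936791713 0.09120764316428563
grip org -0.20287577904179505 0.003173055023908546
```

View pics/w2.png

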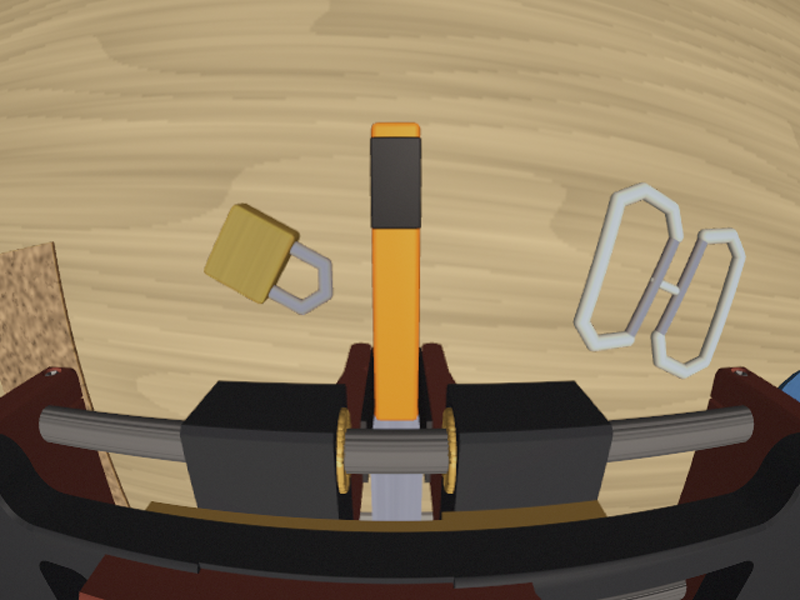

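Run:
```python
from h import *
c=pickle.load(open('c1.pkl','rb'))['wrist']
for z in(.105,.108,.11,.112,.114):
    a=wray(c,(317.6,335),z);e=wray(c,(317,99.2),z);print(z,a[:2].round(4),np.hypot(*(a-e)[:2]).round(4))
```

```text
0.105 [ 0.3967 -0.0471] 0.1047
0.108 [ 0.3951 -0.0472] 0.1026
0.11 [ 0.394  -0.0473] 0.1013
0.112 [ 0.3929 -0.0474] 0.0999
0.114 [ 0.3918 -0.0475] 0.0985
```

servo_tool:
  commands:
    - {"offset":[0,0,2],"delta_rot":[0,0,0],"fingers":0.5}
    - {"offset":[0,0,2],"delta_rot":[0,0,0],"fingers":0.5}
    - {"offset":[0,0,1.8],"delta_rot":[0,0,0],"fingers":0.5}
    - {"offset":[0,0,0],"delta_rot":[0,0,0],"fingers":0.5}
    - {"offset":[0,0,0],"delta_rot":[0,0,0],"fingers":0.5}

```text
t: 5.55
tool_pos: [0.3814, -0.0498, 0.0575]
ee_rot: [-0.0, -0.046, 0.999, 0.0]
ft_force: [-0.6, 0.4, -1.3]
gripper_width: 0.0156
grip_force: 55.0
```

Run:
```python
from h import *
from workcell import manip,cams
o=manip.get_obs();print(o['t'],o['tool_pos'],o['ee_rot'],o['joints'].round(3))
d={n:cams.capture(n) for n in('scene','wrist')};pickle.dump(d,open('c2.pkl','wb'))
rs=lambda f,k:cv2.resize(f,None,fx=k,fy=k,interpolation=cv2.INTER_CUBIC)
B=rs(d['scene']['frame'][180:280,260:360],6)
cv2.imwrite('pics/m2.png',B)
```

```text
5.55 [ 0.3814477  -0.04983907  0.05748093] [-2.47803997e-04 -4.55804548e-02  9.98960640e-01  5.06151000e-06] [-0.31   0.363  2.156 -0.     0.623 -1.972]
```

View pics/m2.png

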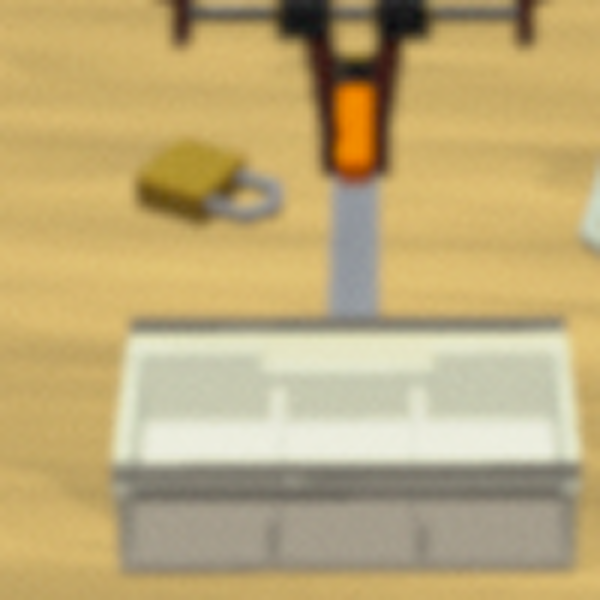

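servo_tool:
  commands:
    - {"offset":[-1.2,0,0],"delta_rot":[0,0,0],"fingers":0.5}
    - {"offset":[-1.2,0,0],"delta_rot":[0,0,0],"fingers":0.5}
    - {"offset":[0,0,0],"delta_rot":[0,0,0],"fingers":0.5}

```text
t: 5.95
tool_pos: [0.4088, -0.0476, 0.0583]
ee_rot: [0.002, -0.046, 0.999, -0.001]
ft_force: [1.2, -0.1, -0.5]
gripper_width: 0.0154
grip_force: 55.0
```

servo_tool:
  commands:
    - {"offset":[-0.9,0,0],"delta_rot":[0,0,0],"fingers":0.5}
    - {"offset":[-0.9,0,0],"delta_rot":[0,0,0],"fingers":0.5}
    - {"offset":[0,0,0],"delta_rot":[0,0,0],"fingers":0.5}

```text
t: 6.25
tool_pos: [0.4249, -0.0455, 0.0577]
ee_rot: [0.001, -0.046, 0.999, -0.0]
ft_force: [0.1, -1.1, -1.7]
gripper_width: 0.0154
grip_force: 55.0
```

Run:
```python
from h import *
from workcell import manip,cams
o=manip.get_obs();print(o['t'],o['tool_pos'],o['ee_rot'],o['ft_force'],o['ft_torque'])
d={n:cams.capture(n) for n in('scene','wrist')};pickle.dump(d,open('c3.pkl','wb'))
rs=lambda f,k:cv2.resize(f,None,fx=k,fy=k,interpolation=cv2.INTER_CUBIC)
cv2.imwrite('pics/m3.png',rs(d['scene']['frame'][180:280,260:360],6))
# arc: tip on rho about hinge
rho=.085;y=.0926;u=np.array([np.cos(y),np.sin(y),0]);p=o['tool_pos'];pr=np.array([0,0]);n=0
for th in np.arange(.15,2.11,.15):
    q=np.array([rho-rho*np.cos(th),rho*np.sin(th)+.004]);dd=(q-pr)*100;print(round(th,2),'dx %.2f dz %.2f'%(-dd[0],-dd[1]));pr=q
```

```text
6.25 [ 0.42489205 -0.04547923  0.05765564] [ 1.03129571e-03 -4.63187429e-02  9.98926112e-01 -3.66096593e-04] [ 0.06347781 -1.06902315 -1.65921548] [ 0.04329457 -0.0041203   0.01815571]
0.15 dx -0.10 dz -1.67
0.3 dx -0.28 dz -1.24
0.45 dx -0.47 dz -1.19
0.6 dx -0.64 dz -1.10
0.75 dx -0.80 dz -0.99
0.9 dx -0.94 dz -0.86
1.05 dx -1.05 dz -0.71
1.2 dx -1.15 dz -0.55
1.35 dx -1.22 dz -0.37
1.5 dx -1.26 dz -0.19
1.65 dx -1.27 dz 0.01
1.8 dx -1.26 dz 0.20
1.95 dx -1.22 dz 0.38
2.1 dx -1.14 dz 0.56
```

View pics/m3.png

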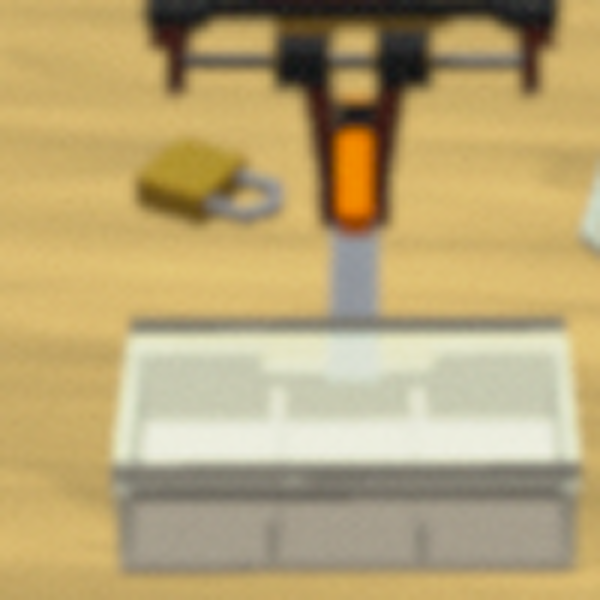

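servo_tool:
  commands:
    - {"offset":[-0.05,0,-0.8],"delta_rot":[0,0,0],"fingers":0.5}
    - {"offset":[-0.05,0,-0.8],"delta_rot":[0,0,0],"fingers":0.5}
    - {"offset":[-0.15,0,-0.65],"delta_rot":[0,0,0],"fingers":0.5}
    - {"offset":[-0.15,0,-0.6],"delta_rot":[0,0,0],"fingers":0.5}
    - {"offset":[0,0,0],"delta_rot":[0,0,0],"fingers":0.5}
  newtons: 60

```text
t: 6.85
tool_pos: [0.4276, -0.0451, 0.087]
ee_rot: [0.001, -0.046, 0.999, -0.0]
ft_force: [0.3, -0.4, -1.0]
gripper_width: 0.0154
grip_force: 60.0
```

Run:
```python
from h import *
from workcell import manip,cams
o=manip.get_obs();print(o['t'],o['tool_pos'],o['ee_rot'],o['ft_force'],o['ft_torque'])
c=cams.capture('scene');a=pickle.load(open('c3.pkl','rb'))['scene']['frame'].astype(int)
df=np.abs(c['frame'].astype(int)-a).max(2)[190:290,260:370]>25
print('\n'.join(''.join('#' if v else '.' for v in r) for r in df[::2]))
w=cams.capture('wrist');f=w['frame'];hsv=cv2.cvtColor(f,cv2.COLOR_BGR2HSV);m=cv2.inRange(hsv,(8,150,120),(22,255,255))[:,300:335];ys=np.where(m.any(1))[0];print('orange rows',ys.min(),ys.max())
w=pickle.load(open('c3.pkl','rb'))['wrist'];hsv=cv2.cvtColor(w['frame'],cv2.COLOR_BGR2HSV);m=cv2.inRange(hsv,(8,150,120),(22,255,255))[:,300:335];ys=np.where(m.any(1))[0];print('before',ys.min(),ys.max())
```

```text
6.85 [ 0.4276065  -0.04510997  0.08701031] [ 9.74335466e-04 -4.60952376e-02  9.98936507e-01 -3.67177459e-04] [ 0.32364513 -0.37105574 -1.0069653 ] [0.06663874 0.15512984 0.00973591]
...........................###########################.########.###########################...................
...........................#####............#############################.............#####...................
...........................#####.............########.##########.#######..............#####...................
..................................................###..########..###..........................................
..................................................####.########.####..........................................
...................................................###.#############..........................................
...................................................###..#######.###...........................................
...................................................###..........###...........................................
..............................
[... 3964 characters left out ...]
.
..............................................................................................................
..............................................................................................................
..............................................................................................................
..............................................................................................................
..............................................................................................................
..............................................................................................................
orange rows 98 335
before 98 335
```

servo_tool:
  commands:
    - {"offset":[-0.23,0,-0.6],"delta_rot":[0,0,0],"fingers":0.5}
    - {"offset":[-0.24,0,-0.6],"delta_rot":[0,0,0],"fingers":0.5}
    - {"offset":[-0.32,0,-0.55],"delta_rot":[0,0,0],"fingers":0.5}
    - {"offset":[-0.32,0,-0.55],"delta_rot":[0,0,0],"fingers":0.5}
    - {"offset":[-0.4,0,-0.5],"delta_rot":[0,0,0],"fingers":0.5}

```text
t: 7.45
tool_pos: [0.442, -0.0435, 0.1145]
ee_rot: [-0.0, -0.046, 0.999, -0.0]
ft_force: [-0.4, -0.4, -1.9]
gripper_width: 0.0154
grip_force: 60.0
```

servo_tool:
  commands:
    - {"offset":[-0.4,0,-0.5],"delta_rot":[0,0,0],"fingers":0.5}
    - {"offset":[-0.47,0,-0.43],"delta_rot":[0,0,0],"fingers":0.5}
    - {"offset":[-0.47,0,-0.43],"delta_rot":[0,0,0],"fingers":0.5}
    - {"offset":[-0.52,0,-0.36],"delta_rot":[0,0,0],"fingers":0.5}
    - {"offset":[-0.53,0,-0.35],"delta_rot":[0,0,0],"fingers":0.5}

```text
t: 7.95
tool_pos: [0.4662, -0.0413, 0.135]
ee_rot: [0.0, -0.046, 0.999, -0.0]
ft_force: [-1.4, 0.3, -1.8]
gripper_width: 0.0151
grip_force: 60.0
```

servo_tool:
  commands:
    - {"offset":[-0.57,0,-0.28],"delta_rot":[0,0,0],"fingers":0.5}
    - {"offset":[-0.58,0,-0.27],"delta_rot":[0,0,0],"fingers":0.5}
    - {"offset":[-0.61,0,-0.19],"delta_rot":[0,0,0],"fingers":0.5}
    - {"offset":[-0.61,0,-0.18],"delta_rot":[0,0,0],"fingers":0.5}
    - {"offset":[0,0,0],"delta_rot":[0,0,0],"fingers":0.5}

```text
t: 8.45
tool_pos: [0.4908, -0.0393, 0.1442]
ee_rot: [0.001, -0.046, 0.999, -0.0]
ft_force: [0.0, -0.7, -1.2]
gripper_width: 0.0153
grip_force: 60.0
```

```bash
cat > chk.py <<'E'
from h import *
from workcell import manip,cams
o=manip.get_obs();print(o['t'],o['tool_pos'],o['ee_rot'].round(4),o['ft_force'].round(1),o['ft_torque'].round(2),o['joints'].round(2))
def orange(w):
    m=cv2.inRange(cv2.cvtColor(w['frame'],cv2.COLOR_BGR2HSV),(8,150,120),(22,255,255))[:,300:335];ys=np.where(m.any(1))[0];return ys.min(),ys.max()
def amap(a,b,r0,r1,c0,c1,s=2,th=25):
    df=np.abs(a.astype(int)-b.astype(int)).max(2)[r0:r1,c0:c1]>th
    print('\n'.join(''.join('#' if v else '.' for v in r) for r in df[::s]))
E
python3 - <<'E'
from chk import *
c=cams.capture('scene');w=cams.capture('wrist');print(orange(w));pickle.dump(c,open('c4.pkl','wb'))
amap(c['frame'],pickle.load(open('c0.pkl','rb'))['scene']['frame'],170,270,255,375)
E
```

```text
8.45 [ 0.49083563 -0.03929581  0.14423937] [ 9.000e-04 -4.610e-02  9.989e-01 -3.000e-04] [ 0.  -0.7 -1.2] [ 0.01 -0.02  0.03] [-0.22  0.32  1.85 -0.    0.96 -1.88]
(np.int64(98), np.int64(335))
............................##################################..############.#####################......................
............................#####################################...##############################......................
............................######..............############......###########.................###.......................
............................#####................###########.......##########...........................................
.............................###.....................#######.......######...............................................
......................................................###################...............................................
......................................................###################...............................................
......................................................#####
[... 4443 characters left out ...]
.............#..................#.##..#.......................#########........................
.......................###############################################################################..................
.......................######################################.########################################..................
..................................#...........#..#........#...###.......................................................
........................................................................................................................
........................................................................................................................
```

Run:
```python
from h import *
S=pickle.load(open('c0.pkl','rb'))['scene'];y=.0926;M=Ro.from_euler('z',y).as_matrix()
for th in(0,.9,1.05,1.2,1.35,1.5,1.7,1.9,2.05,2.15):
    print(th,proj(S,np.array([[.05-.112*np.cos(th),s*.093,.042+.112*np.sin(th)] for s in(1,-1)])@M.T+[.5828,-.0331,0]).round(1).tolist())
```

```text
0 [[354.1, 234.1], [282.0, 234.3]]
0.9 [[356.5, 214.2], [278.4, 214.3]]
1.05 [[357.0, 214.0], [277.7, 214.1]]
1.2 [[357.5, 214.8], [276.9, 215.0]]
1.35 [[358.1, 216.8], [276.2, 217.0]]
1.5 [[358.6, 219.9], [275.4, 220.1]]
1.7 [[359.2, 225.7], [274.5, 225.9]]
1.9 [[359.7, 233.3], [273.7, 233.5]]
2.05 [[360.1, 240.0], [273.3, 240.1]]
2.15 [[360.3, 244.8], [273.0, 244.9]]
```

servo_tool:
  commands:
    - {"offset":[-0.63,0,-0.1],"delta_rot":[0,0,0],"fingers":0.5}
    - {"offset":[-0.63,0,-0.09],"delta_rot":[0,0,0],"fingers":0.5}
    - {"offset":[-0.64,0,0],"delta_rot":[0,0,0],"fingers":0.5}
    - {"offset":[-0.64,0,0],"delta_rot":[0,0,0],"fingers":0.5}
    - {"offset":[-0.63,0,0.1],"delta_rot":[0,0,0],"fingers":0.5}

```text
t: 9.05
tool_pos: [0.5215, -0.0362, 0.1448]
ee_rot: [0.0, -0.046, 0.999, -0.0]
ft_force: [-0.9, 0.1, -1.8]
gripper_width: 0.0154
grip_force: 60.0
```

servo_tool:
  commands:
    - {"offset":[-0.63,0,0.1],"delta_rot":[0,0,0],"fingers":0.5}
    - {"offset":[-0.61,0,0.19],"delta_rot":[0,0,0],"fingers":0.5}
    - {"offset":[-0.61,0,0.19],"delta_rot":[0,0,0],"fingers":0.5}
    - {"offset":[0,0,0],"delta_rot":[0,0,0],"fingers":0.5}

```text
t: 9.45
tool_pos: [0.5403, -0.0345, 0.1397]
ee_rot: [0.0, -0.046, 0.999, -0.0]
ft_force: [-0.7, 1.2, -1.1]
gripper_width: 0.0151
grip_force: 60.0
```

Run:
```python
from chk import *
c=cams.capture('scene');w=cams.capture('wrist');print(orange(w));pickle.dump(c,open('c5.pkl','wb'))
amap(c['frame'],pickle.load(open('c0.pkl','rb'))['scene']['frame'],200,270,265,370,1)
```

```text
9.45 [ 0.54034615 -0.03454046  0.1397188 ] [ 4.000e-04 -4.610e-02  9.989e-01 -1.000e-04] [-0.7  1.2 -1.1] [ 0.01  0.05 -0.01] [-0.19  0.39  1.75 -0.    1.   -1.85]
(np.int64(98), np.int64(335))
.............................................#################...........................................
.............................................#################...........................................
.............................................#################...........................................
.............................................################............................................
.............................................################............................................
.............................................################............................................
..............................................###############............................................
..............................................###############............................................
..............................................############
[... 5813 characters left out ...]
###################################################.............
...............#..####..###########.##.######.#####.#####................#........#......................
.........................................................................................................
.........................................................................................................
.........................................................................................................
.........................................................................................................
.........................................................................................................
```

servo_tool:
  commands:
    - {"offset":[-0.57,0,0.27],"delta_rot":[0,0,0],"fingers":0.5}
    - {"offset":[-0.57,0,0.28],"delta_rot":[0,0,0],"fingers":0.5}
    - {"offset":[0,0,0],"delta_rot":[0,0,0],"fingers":0.5}
    - {"offset":[1.5,0,0],"delta_rot":[0,0,0],"fingers":0.5}
    - {"offset":[3,0,0],"delta_rot":[0,0,0],"fingers":0.5}

```text
t: 10.05
tool_pos: [0.508, -0.038, 0.1347]
ee_rot: [0.002, -0.046, 0.999, -0.0]
ft_force: [-0.4, -0.9, -0.3]
gripper_width: 0.0155
grip_force: 60.0
```

servo_tool:
  commands:
    - {"offset":[4,0,0],"delta_rot":[0,0,0],"fingers":0.5}
    - {"offset":[4,0,-0.5],"delta_rot":[0,0,0],"fingers":0.5}
    - {"offset":[0,0,0],"delta_rot":[0,0,0],"fingers":0.5}
    - {"offset":[0,0,0],"delta_rot":[0,0,0],"fingers":0.5}

```text
t: 10.45
tool_pos: [0.426, -0.0451, 0.1399]
ee_rot: [0.001, -0.046, 0.999, -0.0]
ft_force: [1.1, -0.7, -1.2]
gripper_width: 0.0155
grip_force: 60.0
```

Run:
```python
from chk import *
c=cams.capture('scene');w=cams.capture('wrist');print(orange(w));pickle.dump(c,open('c6.pkl','wb'))
amap(c['frame'],pickle.load(open('c0.pkl','rb'))['scene']['frame'],226,262,265,370,1)
a=np.pi/2+.193
rows(o['tool_pos'],o['ee_rot'],[((.487,-.302,.11),a,0,.045),((.487,-.302,.027),a,0,.03)])
```

```text
10.45 [ 0.42596416 -0.04510502  0.13986034] [ 5.00e-04 -4.57e-02  9.99e-01 -2.00e-04] [ 1.1 -0.7 -1.2] [ 0.03 -0.03 -0.01] [-0.27  0.25  1.99 -0.    0.9  -1.93]
(np.int64(98), np.int64(335))
.........................................................................................................
.........................................................................................................
.........................................................................................................
.........................................................................................................
.........................................................................................................
.........................................................................................................
.................########################################################################................
................##########################################################################...............
................#############################################
[... 2579 characters left out ...]
.........
............#........###..#.#.###.#.####......#########################################..................
...................######################.....##############...#.####################.#..................
...................########################.##########.#....#....######################..................
  [-0.62, -4.36, 0.5] [-0.0, 0.0, -0.017]
  [-0.55, -4.37, 0.5] [-0.0, 0.0, -0.017]
  [-0.47, -4.38, 0.5] [-0.0, 0.0, -0.017]
  [-0.4, -4.38, 0.5] [-0.0, 0.0, -0.017]
  [-0.33, -4.39, 0.5] [-0.0, 0.0, -0.017]
  [-0.25, -4.39, 0.5] [-0.0, 0.0, -0.017]
-- n 6
  [0.0, -0.0, 2.77] [0.0, 0.0, 0.0]
  [0.0, -0.0, 2.77] [0.0, 0.0, 0.0]
  [0.0, -0.0, 2.77] [0.0, 0.0, 0.0]
-- n 3
```

servo_tool:
  commands:
    - {"offset":[-0.62,-4.36,0.5],"delta_rot":[0,0,-0.017],"fingers":0.5}
    - {"offset":[-0.55,-4.37,0.5],"delta_rot":[0,0,-0.017],"fingers":0.5}
    - {"offset":[-0.47,-4.38,0.5],"delta_rot":[0,0,-0.017],"fingers":0.5}
    - {"offset":[-0.4,-4.38,0.5],"delta_rot":[0,0,-0.017],"fingers":0.5}
    - {"offset":[-0.33,-4.39,0.5],"delta_rot":[0,0,-0.017],"fingers":0.5}

```text
t: 11.05
tool_pos: [0.479, -0.2617, 0.1141]
ee_rot: [0.001, -0.089, 0.996, -0.0]
ft_force: [0.7, 0.9, -0.5]
gripper_width: 0.0154
grip_force: 60.0
```

servo_tool:
  commands:
    - {"offset":[-0.25,-4.39,0.5],"delta_rot":[0,0,-0.017],"fingers":0.5}
    - {"offset":[0,0,0],"delta_rot":[0,0,0],"fingers":0.5}
    - {"offset":[0,0,3],"delta_rot":[0,0,0],"fingers":0.5}
    - {"offset":[0,0,3],"delta_rot":[0,0,0],"fingers":0.5}
    - {"offset":[0,0,0],"delta_rot":[0,0,0],"fingers":0.5}

```text
t: 11.55
tool_pos: [0.4857, -0.2998, 0.0461]
ee_rot: [-0.002, -0.097, 0.995, 0.002]
ft_force: [-0.7, 1.3, -0.7]
gripper_width: 0.0151
grip_force: 60.0
```

servo_tool:
  commands:
    - {"offset":[0,0,0],"delta_rot":[0,0,0],"fingers":0.5}

```text
t: 11.65
tool_pos: [0.4876, -0.3013, 0.0492]
ee_rot: [-0.001, -0.097, 0.995, 0.001]
ft_force: [1.5, 0.2, -0.4]
gripper_width: 0.0155
grip_force: 60.0
```

servo_tool:
  commands:
    - {"offset":[0,0,1.2],"delta_rot":[0,0,0],"fingers":0.5}
    - {"offset":[0,0,0.6],"delta_rot":[0,0,0],"fingers":0.5}
    - {"offset":[0,0,0.45],"delta_rot":[0,0,0],"fingers":0.5}
    - {"offset":[0,0,0],"delta_rot":[0,0,0],"fingers":0.5}
    - {"offset":[0,0,0],"delta_rot":[0,0,0],"fingers":0.5}

```text
t: 12.15
tool_pos: [0.4875, -0.302, 0.0272]
ee_rot: [0.0, -0.097, 0.995, -0.0]
ft_force: [0.3, 0.5, -1.4]
gripper_width: 0.0155
grip_force: 60.0
```

servo_tool:
  commands:
    - {"offset":[0,0,0],"delta_rot":[0,0,0],"fingers":2.2}
    - {"offset":[0,0,0],"delta_rot":[0,0,0],"fingers":3.0}
    - {"offset":[0,0,0],"delta_rot":[0,0,0],"fingers":4.5}
    - {"offset":[0,0,-2],"delta_rot":[0,0,0],"fingers":4.5}
    - {"offset":[0,0,-4.5],"delta_rot":[0,0,0],"fingers":4.5}

```text
t: 12.65
tool_pos: [0.485, -0.3001, 0.0897]
ee_rot: [-0.003, -0.097, 0.995, 0.003]
ft_force: [0.8, -0.3, 0.4]
gripper_width: 0.0448
grip_force: 0.0
```

servo_tool:
  commands:
    - {"offset":[0,0,-4.5],"delta_rot":[0,0,0],"fingers":4.5}
    - {"offset":[0,0,-4.5],"delta_rot":[0,0,0],"fingers":4.5}
    - {"offset":[0,0,0],"delta_rot":[0,0,0],"fingers":4.5}

```text
t: 12.95
tool_pos: [0.4908, -0.3046, 0.1885]
ee_rot: [0.004, -0.097, 0.995, -0.004]
ft_force: [1.8, -0.6, -1.1]
gripper_width: 0.0447
grip_force: 0.0
```

Run:
```python
from chk import *
c=cams.capture('scene')
d0=pickle.load(open('c0.pkl','rb'))
amap(c['frame'],d0['scene']['frame'],200,270,190,250,2)
print(o['tool_pos'],o['gripper_width'])
a=np.pi/2+.193
# cedar targets; yaw choice printed with j6 estimate yaw-q1
rows(o['tool_pos'],o['ee_rot'],[((.42,-.1,.2),a,0,.048),((.4445,.2806,.15),a,0,.048)])
```

```text
12.95 [ 0.49082403 -0.30455041  0.1885374 ] [ 0.0043 -0.097   0.9953 -0.0042] [ 1.8 -0.6 -1.1] [ 0.05 -0.01  0.01] [-0.67  0.37  1.63 -0.    1.12 -2.44]
............................................................
............................................................
............................................................
............................................................
............................................................
............................................................
............................................................
............................................................
............................................................
................................##..........................
............................................................
............................................................
............................................................
............................................................
............................................................
................................
[... 1120 characters left out ...]
......
............................................................
[ 0.49082403 -0.30455041  0.1885374 ] 0.04468983346210993
  [0.6, 4.29, -0.27] [-0.002, 0.002, 0.0]
  [0.6, 4.29, -0.26] [-0.002, 0.002, 0.0]
  [0.6, 4.29, -0.26] [-0.002, 0.002, 0.0]
  [0.6, 4.29, -0.25] [-0.002, 0.002, 0.0]
  [0.6, 4.29, -0.24] [-0.002, 0.002, 0.0]
-- n 5
  [-1.08, 4.1, 0.56] [0.0, -0.0, -0.0]
  [-1.08, 4.1, 0.56] [0.0, -0.0, -0.0]
  [-1.08, 4.1, 0.56] [0.0, -0.0, -0.0]
  [-1.08, 4.1, 0.56] [0.0, -0.0, -0.0]
  [-1.08, 4.1, 0.56] [0.0, -0.0, -0.0]
  [-1.08, 4.1, 0.56] [0.0, -0.0, -0.0]
  [-1.08, 4.1, 0.56] [0.0, -0.0, -0.0]
  [-1.08, 4.1, 0.56] [0.0, -0.0, -0.0]
  [-1.08, 4.1, 0.56] [0.0, -0.0, -0.0]
-- n 9
```

Run:
```python
from h import *
from workcell import manip
o=manip.get_obs();p=o['tool_pos'];print(p,o['joint_vel'].round(2))
q=[0,-.097,.9953,0];b=np.pi/2+.0926
rows([.4873,-.302,.1814],q,[((.42,-.1,.18),b,0,.048),((.4445,.2806,.12),b,0,.048)])
O=np.array([.5828,-.0331]);u=np.array([np.cos(.0926),np.sin(.0926)]);v=np.array([-u[1],u[0]])
for n,t in zip('CAB',(-.053,0,.053)): print(n,O+u*-.012+v*t)
```

```text
[ 0.48935645 -0.30343393  0.18553326] [-0.    0.05  0.07  0.   -0.02 -0.  ]
  [0.54, 4.22, 0.03] [0.0, 0.0, 0.02]
  [0.63, 4.21, 0.03] [0.0, 0.0, 0.02]
  [0.71, 4.2, 0.03] [0.0, 0.0, 0.02]
  [0.8, 4.18, 0.03] [0.0, 0.0, 0.02]
  [0.88, 4.17, 0.03] [0.0, 0.0, 0.02]
-- n 5
  [-0.66, 4.19, 0.67] [0.0, 0.0, 0.0]
  [-0.66, 4.19, 0.67] [0.0, 0.0, 0.0]
  [-0.66, 4.19, 0.67] [0.0, 0.0, 0.0]
  [-0.66, 4.19, 0.67] [0.0, 0.0, 0.0]
  [-0.66, 4.19, 0.67] [0.0, 0.0, 0.0]
  [-0.66, 4.19, 0.67] [0.0, 0.0, 0.0]
  [-0.66, 4.19, 0.67] [0.0, 0.0, 0.0]
  [-0.66, 4.19, 0.67] [0.0, 0.0, 0.0]
  [-0.66, 4.19, 0.67] [0.0, 0.0, 0.0]
-- n 9
C [ 0.5757522  -0.08698254]
A [ 0.57085141 -0.03420961]
B [0.56595062 0.01856332]
```

servo_tool:
  commands:
    - {"offset":[0.54,4.22,0.03],"delta_rot":[0,0,0.02],"fingers":5.0}
    - {"offset":[0.63,4.21,0.03],"delta_rot":[0,0,0.02],"fingers":5.0}
    - {"offset":[0.71,4.2,0.03],"delta_rot":[0,0,0.02],"fingers":5.0}
    - {"offset":[0.8,4.18,0.03],"delta_rot":[0,0,0.02],"fingers":5.0}
    - {"offset":[0.88,4.17,0.03],"delta_rot":[0,0,0.02],"fingers":5.0}
  newtons: 15

```text
t: 13.5
tool_pos: [0.418, -0.0981, 0.179]
ee_rot: [-0.001, -0.046, 0.999, 0.001]
ft_force: [0.2, 0.6, -0.1]
gripper_width: 0.0504
grip_force: 0.0
```

servo_tool:
  commands:
    - {"offset":[-0.66,4.19,0.67],"delta_rot":[0,0,0],"fingers":5.0}
    - {"offset":[-0.66,4.19,0.67],"delta_rot":[0,0,0],"fingers":5.0}
    - {"offset":[-0.66,4.19,0.67],"delta_rot":[0,0,0],"fingers":5.0}
    - {"offset":[-0.66,4.19,0.67],"delta_rot":[0,0,0],"fingers":5.0}
    - {"offset":[-0.66,4.19,0.67],"delta_rot":[0,0,0],"fingers":5.0}

```text
t: 14.0
tool_pos: [0.4317, 0.1133, 0.1454]
ee_rot: [-0.001, -0.047, 0.999, -0.0]
ft_force: [0.2, -0.0, -0.8]
gripper_width: 0.0499
grip_force: 0.0
```

servo_tool:
  commands:
    - {"offset":[-0.66,4.19,0.67],"delta_rot":[0,0,0],"fingers":5.0}
    - {"offset":[-0.66,4.19,0.67],"delta_rot":[0,0,0],"fingers":5.0}
    - {"offset":[-0.66,4.19,0.67],"delta_rot":[0,0,0],"fingers":5.0}
    - {"offset":[-0.66,4.19,0.67],"delta_rot":[0,0,0],"fingers":5.0}
    - {"offset":[0,0,0],"delta_rot":[0,0,0],"fingers":5.0}

```text
t: 14.5
tool_pos: [0.4429, 0.2849, 0.1181]
ee_rot: [-0.001, -0.049, 0.999, 0.0]
ft_force: [0.3, -0.5, 0.5]
gripper_width: 0.0502
grip_force: 0.0
```

servo_tool:
  commands:
    - {"offset":[0,0,0],"delta_rot":[0,0,0],"fingers":5.0}
    - {"offset":[0,0,0],"delta_rot":[0,0,0],"fingers":5.0}

```text
t: 14.7
tool_pos: [0.4426, 0.2797, 0.1193]
ee_rot: [-0.001, -0.047, 0.999, -0.001]
ft_force: [-0.2, -0.4, -0.1]
gripper_width: 0.0496
grip_force: 0.0
```

Run:
```python
from chk import *
w=cams.capture('wrist');f=w['frame'];hsv=cv2.cvtColor(f,cv2.COLOR_BGR2HSV)
print(o['gripper_width'])
pickle.dump(w,open('w4.pkl','wb'))
# expected pixel of cedar tops
F=240/np.tan(np.radians(w['vfov']/2))
for n,X in(('C',(.4445,.2806,.039)),('A',(.5033,.3078,.039)),('B',(.4549,.347,.039))):
    P=w['R']@np.array(X)+w['t'];th=np.arctan2(np.hypot(P[0],P[1]),P[2]);e=P[:2]/np.hypot(*P[:2])*th*F+[w['cx'],w['cy']];print(n,e.round(0),hsv[min(int(e[1]),479),min(int(e[0]),639)])
m=cv2.inRange(hsv,(4,80,60),(16,220,190));k,l,s,ct=cv2.connectedComponentsWithStats(m)
for i in range(1,k):
    if s[i,4]>200:print(s[i],ct[i].round(0))
```

```text
14.7 [0.44257111 0.27972823 0.11927979] [-1.100e-03 -4.700e-02  9.989e-01 -7.000e-04] [-0.2 -0.4 -0.1] [ 0.02  0.01 -0.02] [ 0.43  0.4   1.81 -0.    0.94 -1.23]
0.04962960135108397
C [316. 264.] [ 15 133 150]
A [347. 348.] [13 19 94]
B [415. 288.] [ 15 133 146]
[ 300  233   39   46 1411] [319. 256.]
[ 376  257   58   84 2809] [406. 295.]
[ 207  274   51   67 1463] [233. 311.]
[   0  293   90  108 2913] [ 42. 340.]
[576 293  64  42 631] [613. 312.]
[331 314  36  30 863] [347. 330.]
[215 376  28  38 525] [228. 392.]
[  63  444  370   36 5883] [214. 469.]
```

servo_tool:
  commands:
    - {"offset":[-0.1,0,3.5],"delta_rot":[0,0,0],"fingers":5.0}
    - {"offset":[0,0,3.0],"delta_rot":[0,0,0],"fingers":5.0}
    - {"offset":[0,0,1.1],"delta_rot":[0,0,0],"fingers":5.0}
    - {"offset":[0,0,0],"delta_rot":[0,0,0],"fingers":2.2}
    - {"offset":[0,0,0],"delta_rot":[0,0,0],"fingers":2.0}

```text
t: 15.25
tool_pos: [0.4451, 0.2807, 0.0448]
ee_rot: [0.0, -0.047, 0.999, 0.0]
ft_force: [0.2, 0.3, -1.2]
gripper_width: 0.0377
grip_force: 0.0
```

servo_tool:
  commands:
    - {"offset":[0,0,0],"delta_rot":[0,0,0],"fingers":2.0}
    - {"offset":[0,0,0],"delta_rot":[0,0,0],"fingers":2.0}
    - {"offset":[0,0,0],"delta_rot":[0,0,0],"fingers":2.0}
    - {"offset":[0,0,-3],"delta_rot":[0,0,0],"fingers":2.0}
    - {"offset":[0,0,-4],"delta_rot":[0,0,0],"fingers":2.0}

```text
t: 15.75
tool_pos: [0.4431, 0.2805, 0.1137]
ee_rot: [-0.002, -0.047, 0.999, -0.001]
ft_force: [0.1, 0.4, 0.0]
gripper_width: 0.0253
grip_force: 15.0
```

Run:
```python
from h import *
b=np.pi/2+.0926;q=[0,-.0463,.9989,0]
W=dict(C=(.5758,-.0870),A=(.5709,-.0342),B=(.566,.0186));P=dict(C=(.4455,.2806),A=(.505,.308),B=(.456,.347))
Z=.114
rows([*P['C'],Z],q,[((*W['C'],Z),b,0,.048)])
for a,n in('CA','AB'):
    rows([*W[a],Z],q,[((*P[n],Z),b,0,.048)]);rows([*P[n],Z],q,[((*W[n],Z),b,0,.048)])
```

```text
[-1.06, -4.2, 0.0] [0.0, 0.0, 0.0]
  [-1.06, -4.2, 0.0] [0.0, 0.0, 0.0]
  [-1.06, -4.2, 0.0] [0.0, 0.0, 0.0]
  [-1.06, -4.2, 0.0] [0.0, 0.0, 0.0]
  [-1.06, -4.2, 0.0] [0.0, 0.0, 0.0]
  [-1.06, -4.2, 0.0] [0.0, 0.0, 0.0]
  [-1.06, -4.2, 0.0] [0.0, 0.0, 0.0]
  [-1.06, -4.2, 0.0] [0.0, 0.0, 0.0]
  [-1.06, -4.2, 0.0] [0.0, 0.0, 0.0]
-- n 9
  [0.38, 4.44, 0.0] [0.0, 0.0, 0.0]
  [0.38, 4.44, 0.0] [0.0, 0.0, 0.0]
  [0.38, 4.44, 0.0] [0.0, 0.0, 0.0]
  [0.38, 4.44, 0.0] [0.0, 0.0, 0.0]
  [0.38, 4.44, 0.0] [0.0, 0.0, 0.0]
  [0.38, 4.44, 0.0] [0.0, 0.0, 0.0]
  [0.38, 4.44, 0.0] [0.0, 0.0, 0.0]
  [0.38, 4.44, 0.0] [0.0, 0.0, 0.0]
  [0.38, 4.44, 0.0] [0.0, 0.0, 0.0]
-- n 9
  [-0.42, -4.34, 0.0] [0.0, 0.0, 0.0]
  [-0.42, -4.34, 0.0] [0.0, 0.0, 0.0]
  [-0.42, -4.34, 0.0] [0.0, 0.0, 0.0]
  [-0.42, -4.34, 0.0] [0.0, 0.0, 0.0]
  [-0.42, -4.34, 0.0] [0.0, 0.0, 0.0]
  [-0.42, -4.34, 0.0] [0.0, 0.0, 0.0]
  [-0.42, -4.34, 0.0] [0.0, 0.0, 0.0]
  [-0.42, -4.34, 0.0] [0.0, 0.0, 0.0]
-- n 8
  [0.88, 4.34, 0.0] [0.0, 0.0, 0.0]
  [0.88, 4.34, 0.0] [0.0, 0.0, 0.0]
  [0.88, 4.34, 0.0] [0.0, 0.0, 0.0]
  [0.88, 4.34, 0.0] [0.0, 0.0, 0.0]
  [0.88, 4.34, 0.0] [0.0, 0.0, 0.0]
  [0.88, 4.34, 0.0] [0.0, 0.0, 0.0]
  [0.88, 4.34, 0.0] [0.0, 0.0, 0.0]
  [0.88, 4.34, 0.0] [0.0, 0.0, 0.0]
  [0.88, 4.34, 0.0] [0.0, 0.0, 0.0]
-- n 9
  [-0.99, -4.21, 0.0] [0.0, 0.0, 0.0]
  [-0.99, -4.21, 0.0] [0.0, 0.0, 0.0]
  [-0.99, -4.21, 0.0] [0.0, 0.0, 0.0]
  [-0.99, -4.21, 0.0] [0.0, 0.0, 0.0]
  [-0.99, -4.21, 0.0] [0.0, 0.0, 0.0]
  [-0.99, -4.21, 0.0] [0.0, 0.0, 0.0]
  [-0.99, -4.21, 0.0] [0.0, 0.0, 0.0]
  [-0.99, -4.21, 0.0] [0.0, 0.0, 0.0]
-- n 8
```

servo_tool:
  commands:
    - {"offset":[-1.06,-4.2,0],"delta_rot":[0,0,0],"fingers":2.0}
    - {"offset":[-1.06,-4.2,0],"delta_rot":[0,0,0],"fingers":2.0}
    - {"offset":[-1.06,-4.2,0],"delta_rot":[0,0,0],"fingers":2.0}
    - {"offset":[-1.06,-4.2,0],"delta_rot":[0,0,0],"fingers":2.0}
    - {"offset":[-1.06,-4.2,0],"delta_rot":[0,0,0],"fingers":2.0}

```text
t: 16.25
tool_pos: [0.5176, 0.0756, 0.1147]
ee_rot: [0.0, -0.047, 0.999, 0.0]
ft_force: [0.6, 1.1, -0.1]
gripper_width: 0.0253
grip_force: 15.0
```

servo_tool:
  commands:
    - {"offset":[-1.06,-4.2,0],"delta_rot":[0,0,0],"fingers":2.0}
    - {"offset":[-1.06,-4.2,0],"delta_rot":[0,0,0],"fingers":2.0}
    - {"offset":[-1.06,-4.2,0],"delta_rot":[0,0,0],"fingers":2.0}
    - {"offset":[-1.06,-4.2,0],"delta_rot":[0,0,0],"fingers":2.0}
    - {"offset":[0,0,0],"delta_rot":[0,0,0],"fingers":2.0}

```text
t: 16.75
tool_pos: [0.5782, -0.0913, 0.115]
ee_rot: [0.002, -0.045, 0.999, -0.001]
ft_force: [0.2, 0.0, -0.6]
gripper_width: 0.0255
grip_force: 15.0
```

servo_tool:
  commands:
    - {"offset":[0,0,0],"delta_rot":[0,0,0],"fingers":2.0}
    - {"offset":[0,0,0],"delta_rot":[0,0,0],"fingers":2.0}

```text
t: 16.95
tool_pos: [0.5743, -0.0851, 0.1141]
ee_rot: [-0.001, -0.047, 0.999, 0.0]
ft_force: [0.4, 0.3, 0.3]
gripper_width: 0.025
grip_force: 15.0
```

Run:
```python
from chk import *
print(o['gripper_width'],o['grip_force'])
t=cams.capture('scene');pickle.dump(t,open('c7.pkl','wb'))
O=np.array([.5828,-.0331]);u=np.array([np.cos(.0926),np.sin(.0926)]);v=np.array([-u[1],u[0]]);g=o['tool_pos'][:2]-O;print(g@u,g@v)
```

```text
16.95 [ 0.57428985 -0.08514899  0.11412286] [-5.000e-04 -4.730e-02  9.989e-01  3.000e-04] [0.4 0.3 0.3] [ 0.02  0.04 -0.05] [-0.27  0.47  1.69  0.    0.98 -1.93]
0.02495524022375713 14.999962979927659
-0.013286544285886178 -0.05103908093213404
```

servo_tool:
  commands:
    - {"offset":[0,0,3],"delta_rot":[0,0,0],"fingers":2.0}
    - {"offset":[0,0,2.5],"delta_rot":[0,0,0],"fingers":2.0}
    - {"offset":[0,0,1.4],"delta_rot":[0,0,0],"fingers":2.0}
    - {"offset":[0,0,0],"delta_rot":[0,0,0],"fingers":2.0}
    - {"offset":[0,0,0],"delta_rot":[0,0,0],"fingers":2.0}

```text
t: 17.5
tool_pos: [0.5751, -0.0856, 0.0454]
ee_rot: [-0.0, -0.048, 0.999, -0.0]
ft_force: [0.7, -0.4, 0.1]
gripper_width: 0.0252
grip_force: 15.0
```

servo_tool:
  commands:
    - {"offset":[0,0,0],"delta_rot":[0,0,0],"fingers":3.0}
    - {"offset":[0,0,0],"delta_rot":[0,0,0],"fingers":3.3}
    - {"offset":[0,0,0],"delta_rot":[0,0,0],"fingers":3.3}
    - {"offset":[0,0,-2.9],"delta_rot":[0,0,0],"fingers":3.3}
    - {"offset":[0,0,-4],"delta_rot":[0,0,0],"fingers":3.3}

```text
t: 18.0
tool_pos: [0.5733, -0.0859, 0.1133]
ee_rot: [-0.002, -0.047, 0.999, 0.001]
ft_force: [0.9, -0.2, 0.6]
gripper_width: 0.033
grip_force: 0.0
```

Run:
```python
from chk import *
t=cams.capture('scene')
a=pickle.load(open('c6.pkl','rb'))['frame']
hsv=cv2.cvtColor(t['frame'],cv2.COLOR_BGR2HSV)
m=cv2.inRange(hsv,(4,90,30),(17,255,170))[225:285,270:370]
print('\n'.join(''.join('#' if v else '.' for v in r) for r in m))
w=cams.capture('wrist');F=240/np.tan(np.radians(w['vfov']/2));P=w['R']@np.array([.575,-.086,.039])+w['t'];th=np.arctan2(np.hypot(P[0],P[1]),P[2]);print(P[:2]/np.hypot(*P[:2])*th*F+[w['cx'],w['cy']])
m=cv2.inRange(cv2.cvtColor(w['frame'],cv2.COLOR_BGR2HSV),(4,80,60),(16,220,190));k,l,s,ct=cv2.connectedComponentsWithStats(m)
for i in range(1,k):
    if s[i,4]>200:print(s[i],ct[i].round(0))
```

```text
18.0 [ 0.57332595 -0.08586361  0.11332457] [-2.300e-03 -4.690e-02  9.989e-01  7.000e-04] [ 0.9 -0.2  0.6] [ 0.   -0.02  0.02] [-0.27  0.47  1.69 -0.    0.99 -1.93]
................##................##................................................................
................##................##................................................................
................##...............###................................................................
................##................##................................................................
................##................##................................................................
....................................................................................................
....................................................................................................
....................................................................................................
....................................................................................................
...........................
[... 4646 characters left out ...]
.........................................................................
....................................................................................................
....................................................................................................
....................................................................................................
....................................................................................................
[317.12778817 255.05666625]
[   14     0   109   264 15184] [ 61. 125.]
[ 300  223   39   46 1393] [319. 246.]
[ 240  275   37   67 1074] [258. 308.]
[ 357  275   36   67 1041] [376. 309.]
[ 86 384  40  26 548] [105. 398.]
```

servo_tool:
  commands:
    - {"offset":[0.38,4.44,0],"delta_rot":[0,0,0],"fingers":5.0}
    - {"offset":[0.38,4.44,0],"delta_rot":[0,0,0],"fingers":5.0}
    - {"offset":[0.38,4.44,0],"delta_rot":[0,0,0],"fingers":5.0}
    - {"offset":[0.38,4.44,0],"delta_rot":[0,0,0],"fingers":5.0}
    - {"offset":[0.38,4.44,0],"delta_rot":[0,0,0],"fingers":5.0}

```text
t: 18.6
tool_pos: [0.5348, 0.1345, 0.1141]
ee_rot: [0.0, -0.047, 0.999, -0.0]
ft_force: [0.6, 0.0, -0.9]
gripper_width: 0.0503
grip_force: 0.0
```

servo_tool:
  commands:
    - {"offset":[0.38,4.44,0],"delta_rot":[0,0,0],"fingers":5.0}
    - {"offset":[0.38,4.44,0],"delta_rot":[0,0,0],"fingers":5.0}
    - {"offset":[0.38,4.44,0],"delta_rot":[0,0,0],"fingers":5.0}
    - {"offset":[0.38,4.44,0],"delta_rot":[0,0,0],"fingers":5.0}
    - {"offset":[0,0,0],"delta_rot":[0,0,0],"fingers":5.0}

```text
t: 19.1
tool_pos: [0.5025, 0.3132, 0.1141]
ee_rot: [0.0, -0.049, 0.999, 0.001]
ft_force: [0.9, -0.9, -0.1]
gripper_width: 0.0498
grip_force: 0.0
```

servo_tool:
  commands:
    - {"offset":[0,0,0],"delta_rot":[0,0,0],"fingers":5.0}
    - {"offset":[0,0,0],"delta_rot":[0,0,0],"fingers":5.0}

```text
t: 19.3
tool_pos: [0.5034, 0.3072, 0.1139]
ee_rot: [-0.0, -0.047, 0.999, -0.0]
ft_force: [-0.3, -0.2, -0.5]
gripper_width: 0.0502
grip_force: 0.0
```

Run:
```python
from chk import *
w=cams.capture('wrist')
m=cv2.inRange(cv2.cvtColor(w['frame'],cv2.COLOR_BGR2HSV),(4,80,60),(16,220,190));k,l,s,ct=cv2.connectedComponentsWithStats(m)
for i in range(1,k):
    if s[i,4]>200:print(s[i],ct[i].round(0))
```

```text
19.3 [0.50340026 0.30724024 0.11387848] [-3.000e-04 -4.690e-02  9.989e-01 -5.000e-04] [-0.3 -0.2 -0.5] [-0.04 -0.01  0.03] [ 0.43  0.48  1.67 -0.    0.99 -1.23]
[ 365  168   46   42 1463] [387. 188.]
[ 299  233   40   47 1487] [318. 257.]
[ 207  274   53   67 1507] [233. 311.]
[ 376  275   51   66 1472] [401. 311.]
[   0  293   91  109 3615] [ 42. 344.]
[ 566  293   74   47 1479] [601. 314.]
[215 376  28  38 577] [228. 392.]
[392 376  27  38 664] [405. 393.]
[  63  444  370   36 6232] [212. 469.]
```

servo_tool:
  commands:
    - {"offset":[-0.1,0,3.2],"delta_rot":[0,0,0],"fingers":5.0}
    - {"offset":[0,0,2.8],"delta_rot":[0,0,0],"fingers":5.0}
    - {"offset":[0,0,1.0],"delta_rot":[0,0,0],"fingers":5.0}
    - {"offset":[0,0,0],"delta_rot":[0,0,0],"fingers":2.2}
    - {"offset":[0,0,0],"delta_rot":[0,0,0],"fingers":2.0}

```text
t: 19.85
tool_pos: [0.5052, 0.308, 0.0448]
ee_rot: [0.0, -0.047, 0.999, 0.0]
ft_force: [-0.2, -0.3, 0.3]
gripper_width: 0.0372
grip_force: 0.0
```

servo_tool:
  commands:
    - {"offset":[0,0,0],"delta_rot":[0,0,0],"fingers":2.0}
    - {"offset":[0,0,0],"delta_rot":[0,0,0],"fingers":2.0}
    - {"offset":[0,0,0],"delta_rot":[0,0,0],"fingers":2.0}
    - {"offset":[0,0,-3],"delta_rot":[0,0,0],"fingers":2.0}
    - {"offset":[0,0,-4],"delta_rot":[0,0,0],"fingers":2.0}

```text
t: 20.35
tool_pos: [0.5028, 0.3078, 0.1134]
ee_rot: [-0.002, -0.047, 0.999, -0.001]
ft_force: [0.6, -0.5, -0.5]
gripper_width: 0.0252
grip_force: 15.0
```

servo_tool:
  commands:
    - {"offset":[-0.42,-4.34,0],"delta_rot":[0,0,0],"fingers":2.0}
    - {"offset":[-0.42,-4.34,0],"delta_rot":[0,0,0],"fingers":2.0}
    - {"offset":[-0.42,-4.34,0],"delta_rot":[0,0,0],"fingers":2.0}
    - {"offset":[-0.42,-4.34,0],"delta_rot":[0,0,0],"fingers":2.0}
    - {"offset":[-0.42,-4.34,0],"delta_rot":[0,0,0],"fingers":2.0}

```text
t: 20.85
tool_pos: [0.546, 0.093, 0.1147]
ee_rot: [0.0, -0.047, 0.999, 0.0]
ft_force: [1.7, 0.8, 0.3]
gripper_width: 0.0257
grip_force: 15.0
```

servo_tool:
  commands:
    - {"offset":[-0.42,-4.34,0],"delta_rot":[0,0,0],"fingers":2.0}
    - {"offset":[-0.42,-4.34,0],"delta_rot":[0,0,0],"fingers":2.0}
    - {"offset":[-0.42,-4.34,0],"delta_rot":[0,0,0],"fingers":2.0}
    - {"offset":[0,0,0],"delta_rot":[0,0,0],"fingers":2.0}
    - {"offset":[0,0,0],"delta_rot":[0,0,0],"fingers":2.0}

```text
t: 21.35
tool_pos: [0.5707, -0.0348, 0.1143]
ee_rot: [0.0, -0.046, 0.999, 0.0]
ft_force: [0.2, 0.7, -0.4]
gripper_width: 0.0249
grip_force: 15.0
```

servo_tool:
  commands:
    - {"offset":[0,0,0],"delta_rot":[0,0,0],"fingers":2.0}

```text
t: 21.45
tool_pos: [0.57, -0.033, 0.1141]
ee_rot: [-0.0, -0.047, 0.999, 0.0]
ft_force: [-0.2, 0.3, 0.2]
gripper_width: 0.0253
grip_force: 15.0
```

servo_tool:
  commands:
    - {"offset":[0,0,3],"delta_rot":[0,0,0],"fingers":2.0}
    - {"offset":[0,0,2.5],"delta_rot":[0,0,0],"fingers":2.0}
    - {"offset":[0,0,1.4],"delta_rot":[0,0,0],"fingers":2.0}
    - {"offset":[0,0,0],"delta_rot":[0,0,0],"fingers":2.0}
    - {"offset":[0,0,0],"delta_rot":[0,0,0],"fingers":2.0}

```text
t: 21.95
tool_pos: [0.5706, -0.0332, 0.0453]
ee_rot: [-0.0, -0.048, 0.999, 0.0]
ft_force: [-0.4, -0.0, -0.6]
gripper_width: 0.0249
grip_force: 15.0
```

servo_tool:
  commands:
    - {"offset":[0,0,0],"delta_rot":[0,0,0],"fingers":3.0}
    - {"offset":[0,0,0],"delta_rot":[0,0,0],"fingers":3.3}
    - {"offset":[0,0,0],"delta_rot":[0,0,0],"fingers":3.3}
    - {"offset":[0,0,-2.9],"delta_rot":[0,0,0],"fingers":3.3}
    - {"offset":[0,0,-4],"delta_rot":[0,0,0],"fingers":3.3}

```text
t: 22.45
tool_pos: [0.5688, -0.0338, 0.1133]
ee_rot: [-0.002, -0.047, 0.999, 0.0]
ft_force: [0.5, -0.6, 0.7]
gripper_width: 0.0327
grip_force: 0.0
```

```bash
cat > bl.py <<'E'
from chk import *
w=cams.capture('wrist')
m=cv2.inRange(cv2.cvtColor(w['frame'],cv2.COLOR_BGR2HSV),(4,80,60),(16,220,190));k,l,s,ct=cv2.connectedComponentsWithStats(m)
for i in range(1,k):
    if s[i,4]>200:print(s[i],ct[i].round(0))
E
python3 bl.py
```

```text
22.45 [ 0.56877126 -0.03382078  0.1133365 ] [-2.300e-03 -4.700e-02  9.989e-01  5.000e-04] [ 0.5 -0.6  0.7] [0.02 0.02 0.04] [-0.18  0.46  1.71 -0.    0.98 -1.85]
[   0    0   68  267 6721] [ 33. 113.]
[   0  144   29  126 1830] [  9. 220.]
[ 216  233   44   46 1481] [238. 256.]
[ 297  233   40   47 1472] [317. 257.]
[ 241  275   37   67 1097] [258. 309.]
[ 357  275   36   67 1041] [376. 309.]
[  0 293  57  43 270] [ 32. 308.]
```

servo_tool:
  commands:
    - {"offset":[0.88,4.34,0],"delta_rot":[0,0,0],"fingers":5.0}
    - {"offset":[0.88,4.34,0],"delta_rot":[0,0,0],"fingers":5.0}
    - {"offset":[0.88,4.34,0],"delta_rot":[0,0,0],"fingers":5.0}
    - {"offset":[0.88,4.34,0],"delta_rot":[0,0,0],"fingers":5.0}
    - {"offset":[0.88,4.34,0],"delta_rot":[0,0,0],"fingers":5.0}

```text
t: 23.0
tool_pos: [0.506, 0.1793, 0.1146]
ee_rot: [0.001, -0.047, 0.999, 0.0]
ft_force: [1.1, 0.5, 0.1]
gripper_width: 0.05
grip_force: 0.0
```

servo_tool:
  commands:
    - {"offset":[0.88,4.34,0],"delta_rot":[0,0,0],"fingers":5.0}
    - {"offset":[0.88,4.34,0],"delta_rot":[0,0,0],"fingers":5.0}
    - {"offset":[0.88,4.34,0],"delta_rot":[0,0,0],"fingers":5.0}
    - {"offset":[0.88,4.34,0],"delta_rot":[0,0,0],"fingers":5.0}
    - {"offset":[0,0,0],"delta_rot":[0,0,0],"fingers":5.0}

```text
t: 23.5
tool_pos: [0.4539, 0.3521, 0.1147]
ee_rot: [0.001, -0.049, 0.999, 0.001]
ft_force: [-0.1, 0.2, 0.4]
gripper_width: 0.05
grip_force: 0.0
```

servo_tool:
  commands:
    - {"offset":[0,0,0],"delta_rot":[0,0,0],"fingers":5.0}
    - {"offset":[0,0,0],"delta_rot":[0,0,0],"fingers":5.0}

```text
t: 23.7
tool_pos: [0.4552, 0.3464, 0.1142]
ee_rot: [-0.0, -0.047, 0.999, -0.0]
ft_force: [0.1, -0.2, 0.9]
gripper_width: 0.05
grip_force: 0.0
```

```bash
python3 bl.py
```

```text
23.7 [0.45522396 0.34639229 0.11417778] [-0.000e+00 -4.690e-02  9.989e-01 -3.000e-04] [ 0.1 -0.2  0.9] [ 0.06  0.04 -0.05] [ 0.53  0.46  1.71 -0.    0.97 -1.13]
[ 299  232   40   47 1480] [318. 256.]
[ 208  275   51   66 1423] [233. 311.]
[ 374  274   53   67 1485] [401. 310.]
[   0  293   92  110 3555] [ 42. 344.]
[576 293  64  42 670] [612. 311.]
[216 376  27  38 524] [228. 393.]
[  63  444  370   36 5970] [213. 469.]
```

servo_tool:
  commands:
    - {"offset":[-0.1,0,3.2],"delta_rot":[0,0,0],"fingers":5.0}
    - {"offset":[0,0,2.8],"delta_rot":[0,0,0],"fingers":5.0}
    - {"offset":[0,0,1.0],"delta_rot":[0,0,0],"fingers":5.0}
    - {"offset":[0,0,0],"delta_rot":[0,0,0],"fingers":2.2}
    - {"offset":[0,0,0],"delta_rot":[0,0,0],"fingers":2.0}

```text
t: 24.25
tool_pos: [0.4568, 0.3471, 0.0448]
ee_rot: [0.0, -0.047, 0.999, 0.0]
ft_force: [-0.3, 0.1, 0.5]
gripper_width: 0.0378
grip_force: 0.0
```

servo_tool:
  commands:
    - {"offset":[0,0,0],"delta_rot":[0,0,0],"fingers":2.0}
    - {"offset":[0,0,0],"delta_rot":[0,0,0],"fingers":2.0}
    - {"offset":[0,0,0],"delta_rot":[0,0,0],"fingers":2.0}
    - {"offset":[0,0,-3],"delta_rot":[0,0,0],"fingers":2.0}
    - {"offset":[0,0,-4],"delta_rot":[0,0,0],"fingers":2.0}

```text
t: 24.75
tool_pos: [0.4544, 0.3467, 0.1134]
ee_rot: [-0.002, -0.047, 0.999, -0.001]
ft_force: [-0.0, 1.1, -1.1]
gripper_width: 0.0251
grip_force: 15.0
```

servo_tool:
  commands:
    - {"offset":[-0.99,-4.21,0],"delta_rot":[0,0,0],"fingers":2.0}
    - {"offset":[-0.99,-4.21,0],"delta_rot":[0,0,0],"fingers":2.0}
    - {"offset":[-0.99,-4.21,0],"delta_rot":[0,0,0],"fingers":2.0}
    - {"offset":[-0.99,-4.21,0],"delta_rot":[0,0,0],"fingers":2.0}
    - {"offset":[-0.99,-4.21,0],"delta_rot":[0,0,0],"fingers":2.0}

```text
t: 25.25
tool_pos: [0.5254, 0.1412, 0.1146]
ee_rot: [0.0, -0.047, 0.999, 0.0]
ft_force: [0.5, 0.4, 0.2]
gripper_width: 0.0252
grip_force: 15.0
```

servo_tool:
  commands:
    - {"offset":[-0.99,-4.21,0],"delta_rot":[0,0,0],"fingers":2.0}
    - {"offset":[-0.99,-4.21,0],"delta_rot":[0,0,0],"fingers":2.0}
    - {"offset":[-0.99,-4.21,0],"delta_rot":[0,0,0],"fingers":2.0}
    - {"offset":[0,0,0],"delta_rot":[0,0,0],"fingers":2.0}
    - {"offset":[0,0,0],"delta_rot":[0,0,0],"fingers":2.0}

```text
t: 25.75
tool_pos: [0.5667, 0.0189, 0.1143]
ee_rot: [0.0, -0.046, 0.999, 0.0]
ft_force: [0.4, 0.7, 0.4]
gripper_width: 0.0255
grip_force: 15.0
```

servo_tool:
  commands:
    - {"offset":[0,0,0],"delta_rot":[0,0,0],"fingers":2.0}

```text
t: 25.85
tool_pos: [0.5658, 0.0205, 0.1142]
ee_rot: [-0.0, -0.047, 0.999, 0.0]
ft_force: [-0.3, -1.1, -0.7]
gripper_width: 0.0251
grip_force: 15.0
```

Place it, rise, then back away.

servo_tool:
  commands:
    - {"offset":[0,0,3],"delta_rot":[0,0,0],"fingers":2.0}
    - {"offset":[0,0,2.5],"delta_rot":[0,0,0],"fingers":2.0}
    - {"offset":[0,0,1.4],"delta_rot":[0,0,0],"fingers":2.0}
    - {"offset":[0,0,0],"delta_rot":[0,0,0],"fingers":2.0}
    - {"offset":[0,0,0],"delta_rot":[0,0,0],"fingers":2.0}

```text
t: 26.35
tool_pos: [0.5664, 0.0205, 0.0453]
ee_rot: [-0.0, -0.048, 0.999, 0.0]
ft_force: [-0.3, 0.8, 0.6]
gripper_width: 0.025
grip_force: 15.0
```

servo_tool:
  commands:
    - {"offset":[0,0,0],"delta_rot":[0,0,0],"fingers":3.0}
    - {"offset":[0,0,0],"delta_rot":[0,0,0],"fingers":3.3}
    - {"offset":[0,0,0],"delta_rot":[0,0,0],"fingers":3.3}
    - {"offset":[0,0,-2.9],"delta_rot":[0,0,0],"fingers":3.3}
    - {"offset":[0,0,-4],"delta_rot":[0,0,0],"fingers":3.3}

```text
t: 26.85
tool_pos: [0.5647, 0.0197, 0.1134]
ee_rot: [-0.002, -0.047, 0.999, 0.0]
ft_force: [0.4, -0.6, 0.4]
gripper_width: 0.0332
grip_force: 0.0
```

```bash
python3 bl.py
```

```text
26.85 [0.56472296 0.01969142 0.11337779] [-2.300e-03 -4.700e-02  9.989e-01  3.000e-04] [ 0.4 -0.6  0.4] [0.03 0.02 0.01] [-0.09  0.46  1.72 -0.    0.97 -1.75]
[   0    2   27  262 2113] [  7. 165.]
[ 141  232   46   44 1484] [164. 254.]
[ 214  232   44   46 1492] [236. 255.]
[ 298  233   40   46 1472] [317. 256.]
[ 241  275   36   67 1102] [258. 309.]
[ 357  275   37   67 1126] [376. 309.]
[  0 293  57  42 494] [ 29. 309.]
[576 293  63  30 271] [607. 305.]
[ 208  463  219   17 1703] [311. 474.]
```

servo_tool:
  commands:
    - {"offset":[2,4,-2],"delta_rot":[0,0,0],"fingers":5.0}
    - {"offset":[2,4,-2],"delta_rot":[0,0,0],"fingers":5.0}
    - {"offset":[2,4,-2],"delta_rot":[0,0,0],"fingers":5.0}
    - {"offset":[1,4,-2],"delta_rot":[0,0,0],"fingers":5.0}
    - {"offset":[0,4,-2],"delta_rot":[0,0,0],"fingers":5.0}

```text
t: 27.4
tool_pos: [0.4759, 0.2132, 0.2153]
ee_rot: [-0.0, -0.047, 0.999, -0.0]
ft_force: [1.0, 0.1, -0.1]
gripper_width: 0.0498
grip_force: 0.0
```

servo_tool:
  commands:
    - {"offset":[0,4,0],"delta_rot":[0,0,0],"fingers":5.0}
    - {"offset":[0,4,0],"delta_rot":[0,0,0],"fingers":5.0}
    - {"offset":[0,0,0],"delta_rot":[0,0,0],"fingers":5.0}
    - {"offset":[0,0,0],"delta_rot":[0,0,0],"fingers":5.0}
    - {"offset":[0,0,0],"delta_rot":[0,0,0],"fingers":5.0}

```text
t: 27.9
tool_pos: [0.4704, 0.2908, 0.214]
ee_rot: [-0.0, -0.047, 0.999, -0.0]
ft_force: [-0.6, -0.8, -0.5]
gripper_width: 0.05
grip_force: 0.0
```

Run:
```python
from chk import *
d=pickle.load(open('c0.pkl','rb'))
s=cams.capture('scene');t=cams.capture('top')
a=np.abs(s['frame'].astype(int)-d['scene']['frame']).max(2)>30;a=cv2.morphologyEx(a.astype(np.uint8),cv2.MORPH_OPEN,np.ones((3,3)))
k,l,st,ct=cv2.connectedComponentsWithStats(a);print('scene diff',[x.tolist() for x in st[1:] if x[4]>12])
a=np.abs(t['frame'].astype(int)-d['top']['frame']).max(2)>30;a=cv2.morphologyEx(a.astype(np.uint8),cv2.MORPH_OPEN,np.ones((3,3)))
k,l,st,ct=cv2.connectedComponentsWithStats(a);print('top diff',[x.tolist() for x in st[1:] if x[4]>12])
m=cv2.inRange(cv2.cvtColor(t['frame'],cv2.COLOR_BGR2HSV),(4,90,40),(16,255,170))[190:270,290:400]
print('\n'.join(''.join('#' if v else '.' for v in r) for r in m[10:70]))
```

```text
27.9 [0.47041011 0.29082408 0.21402216] [-2.000e-04 -4.690e-02  9.989e-01 -4.000e-04] [-0.6 -0.8 -0.5] [ 0.03  0.02 -0.01] [ 0.43  0.32  1.65 -0.    1.18 -1.24]
scene diff [[349, 0, 183, 105, 10521], [549, 0, 45, 47, 1534], [573, 48, 5, 3, 15], [532, 55, 58, 68, 1217], [308, 67, 34, 43, 651], [337, 74, 12, 9, 49], [519, 87, 5, 7, 29], [523, 87, 12, 33, 174], [423, 96, 85, 84, 3234], [323, 108, 12, 8, 46], [434, 223, 11, 16, 151], [447, 227, 24, 26, 326], [281, 232, 74, 14, 951], [273, 245, 88, 14, 863]]
top diff [[299, 168, 81, 49, 3092], [74, 173, 190, 307, 33342], [360, 228, 11, 13, 117], [339, 230, 11, 13, 116], [317, 233, 11, 12, 112], [0, 427, 58, 53, 2309], [323, 443, 14, 4, 52], [354, 450, 15, 9, 77], [328, 456, 30, 24, 419], [382, 463, 5, 6, 22]]
..............................................................................................................
..............................................................................................................
..............................................................................................................
..
[... 5624 characters left out ...]
..................................
..............................................................................................................
..............................................................................................................
..............................................................................................................
..............................................................................................................
..............................................................................................................
..............................................................................................................
```

```bash
python3 -c "
from workcell import finish_job
print(finish_job())"
```

```text
the job is handed in; nothing more can be done
None
```

I handed the job in at about 28 s: the lid leans back at roughly 2.1 rad, the pry tool is flat on the mat, one cedar piece stands in each well, and the last images show nothing else moved.

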